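Screw down the cheese press and set the timer

ROBOT

A 6-joint arm with a two-finger parallel gripper is mounted at the origin on a cart in front of the work surface, level with it; the furniture and walls round the work are solid. World frame = base frame: x ahead of the robot, y to its left, z up, the work surface at z = 0. Lengths are in m, angles in rad, forces in N, time in s.
With the tool pointing down it reaches from about 0.25 to 0.775 m from the base axis. Payload 4 kg.
Tool frame: the origin (TCP) lies at the very end of the fingers, on their centre line; the grasp point (between the pads) lies grip_point_offset behind it (grip_point_offset is the distance from the TCP to the grasp point, in m); z points along the fingers, y is the line along which they close (so a half turn about z gives the same grasp; the last joint's range is limited). The gripper opens to 94 mm and grips with 3 to 60 N. Pads are 16 mm wide; open, the fingers measure 119 mm over their backs; the gripper's body (75 mm by 177 mm) begins 78 mm behind the grasp point.
Start: joints at [1.009, 0.087, 1.371, -0, 1.684, -0.103], TCP at [0.244, 0.493, 0.206] pointing down, gripper open.
Joint ranges: [-3.1, 3.1], [-0.76, 2.03], [0.27, 2.55], [-1.08, 4.22], [0.17, 2.65], [-2.57, 2.57]. Speed limits (rad/s): [2.79, 2.79, 3.14, 3.14, 3.14, 3.14].

INTERFACE

Orientations are given as a rotation vector (axis times angle).
In Python, from station import read_state, camera, sign_off, grip_point_offset gives the robot as it stands.
- The arm moves only by the tool jog_arm, never from a script. Its argument "targets" is a list of rows, each a list of 2 entries, a list of its own where there are three numbers: the shift along the tool's x, y, z in cm, then the turn about the tool's z in rad. A call has exactly 10 rows; each row shifts and turns the commanded pose from where the row before left it, along the tool's axes as they then stand; what a row does not reach is not made up. A row lasts 1/12 s, in which the tool goes at most 41.7 mm and 7.16 degrees, less where a joint would pass 70% of its speed; a pose out of reach is approached as far as the arm can. A call with a gripper value outside its range is refused whole. "gripper" is the finger opening in cm, from 0 to 9.4, set as the call begins (left out, the last holds). The fingers move at their own pace and stop on an object; "newtons" is the grip in N (left out, the last holds). Time passes only in rows, so rows that do not move let the fingers close, or fill a call up. It gives the time, the measured TCP pose, the force, the opening and the grip force at its end, in the units of the state.
- read_state(): the state, without advancing time (a new reading comes with each control period).
- camera(name): name is "scene" or "top" or "wrist"; returns a dict with "color" (420x560x3 uint8, blue, green, red), "z_map" (420x560 float32, m along the optical axis (not along the pixel's ray), 0 where there is no reading), "fx", "fy", "cx", "cy" (pixels), "origin" and "orientation" of the camera in the world; the wrist camera has in their place "hand_eye" (4x4, takes a point from camera to tool coordinates, whose origin is the TCP and whose axes are the flange's). Camera axes: x right, y down, z forward; pixel columns grow to the right and rows downward; lengths in m; the calibration is good to about 2 mm. A picture is of the moment at which its call begins: read the wrist's pose just before it.
- sign_off(): hands the job in; it is judged then, once.
The state is a dict: "clock": time; "q": joint angles; "dq": joint speeds; "joint_efforts": joint torques, N m; "tcp_pos": TCP position; "ee_rot": TCP orientation; "ft_force": force on the tool from outside, world axes, zero at the start; "ft_torque": the same for the moment, N m; "grip_width": opening from 0.0 (shut) to 1.0 (fully open); "gripper_force": force on a finger pad.
Only numpy, scipy, OpenCV 4.12 (cv2) and the standard library are available. Lean on these libraries where they do the work, as an engineer would, in place of code of your own. Each camera call takes 0.05 s, during which the arm holds its last target. There are 200 camera calls.

TASK

Screw the cheese press right down with the loose bar: put its end into a hole of the brass collar, swing it clockwise as seen from above, and move it on to further holes until the collar is seated hard on the cross-head; never turn the collar with the fingers. Then take the bar out and lay it flat on the worktop, clear of the press. With the press down, wind the kitchen timer past its 15-minute mark and back to 10 minutes, and leave the milk pitcher and the espresso cup where they stand.

Things in the scene. Friction and masses are not known exactly. Their poses are not given: they have to be found in the camera images.
- capstan (a joint): angle of the brass collar with its screw, rad; grows as it is turned clockwise seen from above (tightening) up to 3.4, where it seats on the cross-head's washer and stops hard. Starts between 0.6 and 1.0. Friction about 0.35 N m; stays where left. The thread lowers collar and pressing plate 1.6 mm a rad (10 mm a turn)
- collar_ring: brass collar on top of the press, 88 mm across, 33 mm high. Origin on its axis at hole height (z 0.144 when seated, up to 5 mm higher before). Six radial holes, 13 mm wide, 15 mm high, 60 degrees apart, the first along its x axis (turns with the collar), run from the rim at radius 44 mm in to a core at radius 13 mm; put the bar in 20 mm or more. A bar pushed round trails 0.1 to 0.25 rad of play
- cheese_press: press, fixed: wooden base 170 mm wide, 22 high; steel mould 124 wide, to z 0.068; wooden cross-head 180 x 36 mm, top z 0.124; two steel pillars, radius 7 (caps 10), to z 0.173, at y = +-72 mm. Origin under the base's middle, below the collar; -x is its front, roughly towards the robot. The pillars stop the bar: it swings about 75 degrees to either side of the front
- press_bar: loose bar; origin in the middle of its handle, 13 mm above the worktop as it lies. Handle: dark wood, 74 mm long (x), 24 wide (y), 26 high (z). From its +x end a steel rod of 10 mm diameter runs on along the x axis through the origin; its round tip is 106 mm from the origin. About 0.18 kg, balanced within the handle
- kitchen_timer_dial (a joint): angle of the timer's dial, rad: grows anticlockwise seen from above, from a stop at 0 (zero minutes: white line on the grip bar towards -x, the robot) to 5.76; a minute is 6 degrees = 0.1047 rad, so 10 minutes = 1.047 (white line 60 degrees on, to the robot's right) and 15 = 1.571. Starts between 0.15 and 0.45; light (0.01 N m and 0.05 N m s damping), stays where left
- dial_grip (a point): middle of the raised grip bar on the timer's black dial, on the turning axis, 44 mm above the worktop. Grip bar: 52 mm long along this point's x axis (turns with the dial; white line at the -x end), 8 mm wide, z 0.036 to 0.052; the dial under it is 63 mm across, top at z 0.038. The timer is held to the worktop by a suction foot
- milk_pitcher: white pitcher, 74 x 98 x 98 mm, standing loose behind the press; origin under its middle. To be left alone
- espresso_cup: white espresso cup, 64 x 91 x 50 mm, standing loose at the right; origin under its middle. To be left alone
- ribbed_lamp: fixed table lamp at the right, cream ribbed shade about 190 mm across, 300 mm high; origin under its foot. To keep clear of: this lamp; the black fridge, whose front left edge stands at x 0.45, y -0.20 (its door runs from there to the right and away, its handles 50 mm proud); the wall cabinet, underside at z 0.47, front edge from (x 0.58, y 0.35) to (0.79, 0.0)
Not all that is in view belongs to the job. Leave any purple or turquoise look-alike of the part that bears kitchen_timer_dial alone.

How it is judged:
By the outcome, as a careful person would: the job done as asked, in the order asked, and still so for the second after the job is handed in, with the robot touching nothing.
It also fails if it takes over 72 s, if anything falls off the work surface, if the arm or the gripper's body presses on something with over 40 N, if the wrist force passes 120 N, or if a joint passes its speed limit or range.

## Working session

There is one attempt and no reset: what is moved stays moved. The work goes in short steps, Python scripts to look and compute and a tool call to move; the robot and the scene stay as the last step left them, time stands still between calls to the robot, and variables do not carry over. Pictures are saved under pics/ and viewed, at most 10 in all, crops included, and the job is handed in when it is done.

Besides the shell and the picture viewer there is one more tool, called after ">>>" as name(argument=value, ...) on one line, values as JSON. jog_arm: Moves the arm, as the interface text tells. Its arguments: {"type":"object","properties":{"targets":{"type":"array"},"gripper":{"type":"number"},"newtons":{"type":"number"}},"required":["targets"]}

```bash
mkdir -p pics; ls; cat > h.py <<'E'
import numpy as np, cv2
from scipy.spatial.transform import Rotation as R
from station import read_state, camera, sign_off, grip_point_offset
def rot(o):
    o=np.array(o,float)
    return o if o.shape==(3,3) else (R.from_rotvec(o).as_matrix() if o.size==3 else R.from_quat(o).as_matrix())
def pose(c,s=None):
    if 'hand_eye' in c:
        T=np.eye(4);T[:3,:3]=rot(s['ee_rot']);T[:3,3]=s['tcp_pos'];M=T@np.array(c['hand_eye']);return M[:3,:3],M[:3,3]
    return rot(c['orientation']),np.array(c['origin'])
def onplane(c,uv,z,s=None):
    A,o=pose(c,s);uv=np.atleast_2d(uv).astype(float)
    d=np.c_[(uv[:,0]-c['cx'])/c['fx'],(uv[:,1]-c['cy'])/c['fy'],np.ones(len(uv))]@A.T
    return o+d*((z-o[2])/d[:,2])[:,None]
def cloud(c,s=None):
    A,o=pose(c,s);h,w=c['z_map'].shape;u,v=np.meshgrid(np.arange(w),np.arange(h));z=c['z_map']
    return np.stack([(u-c['cx'])/c['fx']*z,(v-c['cy'])/c['fy']*z,z],-1)@A.T+o
def st():
    s=read_state();print(round(s['clock'],2),np.round(s['tcp_pos'],4),np.round(s['ee_rot'],3),'q',np.round(s['q'],2),'F',np.round(s['ft_force'],1),'w',round(s['grip_width'],3),s['gripper_force']);return s
E
python3 - <<'E'
from h import *
s=st();print(grip_point_offset)
import pickle
d={}
for n in('scene','top','wrist'):
    c=camera(n);d[n]=c;print(n,c.get('origin'),c.get('orientation'),c['fx'],c.get('hand_eye'))
pickle.dump((s,d),open('d0.pkl','wb'))
for n in('scene','top'):cv2.imwrite(f'pics/{n}0.png',cv2.resize(d[n]['color'],(800,600)))
E
```

```text
pics
0.0 [0.2433 0.4927 0.2043] [-7.140e-01 -3.059e+00  3.000e-03] q [ 1.01  0.09  1.37  0.    1.68 -0.1 ] F [ 0.1 -0.6  0.3] w 1.002 0.0
0.0188
scene [0.06997395 0.96798244 0.90934072] [-0.60033565  2.6371182  -1.15299585] 509.8910537974925 None
top [0.13470306 0.16771813 1.17060443] [-2.144782    1.93992579 -0.31333413] 473.83263651633166 None
wrist None None 333.23528386174274 [[-7.79377434e-04 -9.63861470e-01 -2.66402815e-01  7.77259794e-02]
 [ 9.99999239e-01 -1.00588370e-03  7.13790140e-04  8.71664154e-04]
 [-9.55965064e-04 -2.66402056e-01  9.63861520e-01 -1.79185955e-01]
 [ 0.00000000e+00  0.00000000e+00  0.00000000e+00  1.00000000e+00]]
```

View pics/top0.png

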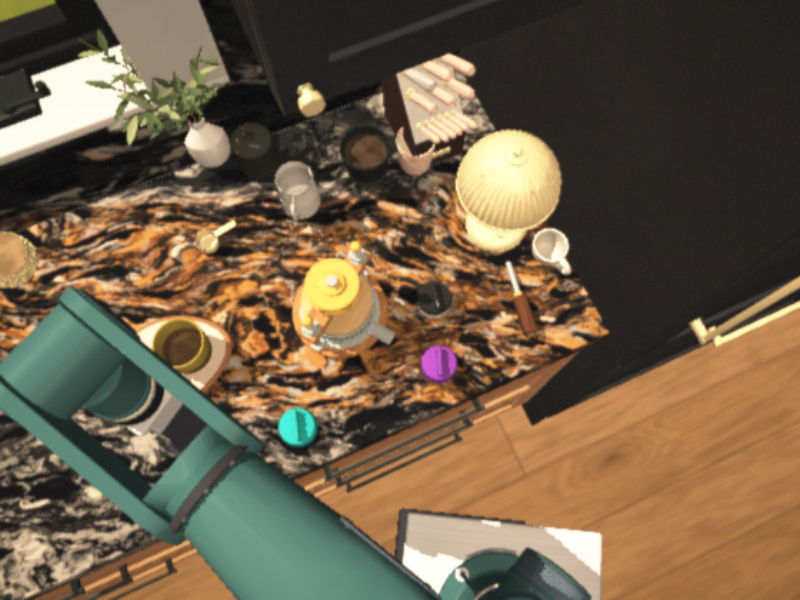

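View pics/scene0.png

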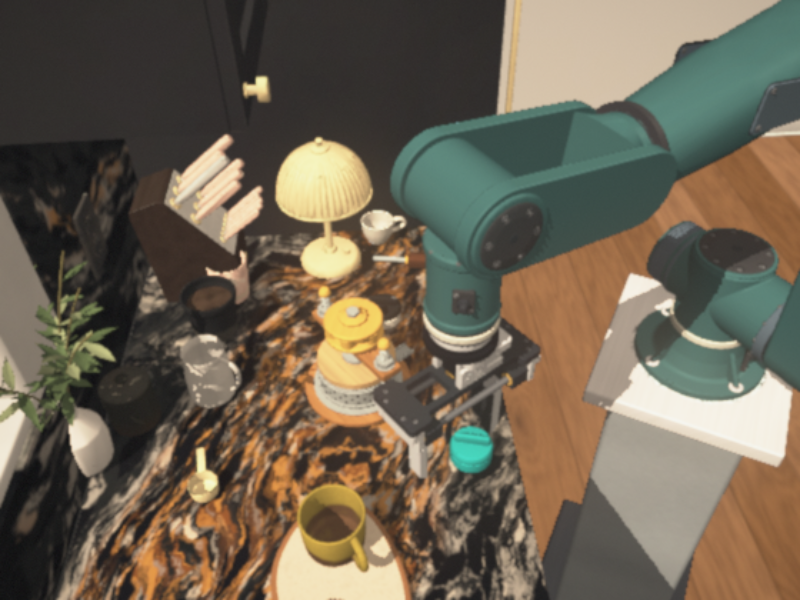

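The top view shows the press at (335,290), and the loose bar at the lower right with its rod tip at (510,265) and handle at (526,315). There are three timers: black (433,298), purple (438,364) and turquoise (298,428). The black dial fits the description. The pitcher is at (297,190), the cup at (550,247) and the lamp at (500,200).

```bash
python3 - <<'E'
from h import *
import pickle
s,d=pickle.load(open('d0.pkl','rb'))
c=d['top'];k=0.7;im=c['color'];hsv=cv2.cvtColor(im,cv2.COLOR_BGR2HSV);P=cloud(c)
def q(n,u,v):
    u=int(u*k);v=int(v*k);print(n,np.round(np.median(P[v-1:v+2,u-1:u+2].reshape(-1,3),0),3),hsv[v,u])
for n,u,v in [('bartip',511,266),('rod',515,285),('handle',526,315),('collar',333,270),('capL',356,246),('capR',310,324),('timer',433,298),('purple',438,364),('turq',298,428),('pitch',297,190),('cup',550,245),('lamp',515,160),('mug',182,345),('edge',605,330),('edge2',400,420),('plate',150,400)]: q(n,u,v)
# plateau masks via depth
W=P.reshape(-1,3)
def blob(n,x0,x1,y0,y1,z0,z1):
    m=((P[...,0]>x0)&(P[...,0]<x1)&(P[...,1]>y0)&(P[...,1]<y1)&(P[...,2]>z0)&(P[...,2]<z1)).astype(np.uint8)
    nn,l,stt,ce=cv2.connectedComponentsWithStats(m)
    for i in range(1,nn):
        if stt[i,4]>25:
            pts=P[l==i];r=cv2.minAreaRect((pts[:,:2]*1000).astype(np.float32));print(n,stt[i,4],np.round(pts.mean(0),4),'rect',np.round(r[0],1),np.round(r[1],1),round(r[2],1),'px',ce[i]/k)
blob('tall',0.2,.8,-.4,.6,.145,.2)
blob('low',0.2,.7,-.4,.3,.008,.06)
cr=lambda x,y,w,h,f:cv2.resize(im[y:y+h,x:x+w],None,fx=f,fy=f,interpolation=cv2.INTER_CUBIC)
cv2.imwrite('pics/c1.png',cr(200,165,215,120,3.7))
E
```

```text
bartip [0.593 0.016 0.018] [ 23  38 238]
rod [0.557 0.006 0.018] [ 26  21 251]
handle [ 0.501 -0.015  0.026] [ 10 162 148]
collar [0.498 0.314 0.168] [ 26 142 255]
capL [0.542 0.282 0.171] [ 26 142 255]
capR [0.408 0.337 0.17 ] [ 17 172 214]
timer [0.509 0.151 0.05 ] [10 39 59]
purple [0.394 0.133 0.053] [149 142 191]
turq [0.262 0.353 0.051] [ 84 182 164]
pitch [0.714 0.431 0.   ] [ 17  65 213]
cup [ 0.646 -0.057  0.012] [ 17  76 206]
lamp [0.673 0.049 0.253] [ 29  51 255]
mug [0.389 0.582 0.014] [ 14 139  88]
edge [ 0.497 -0.162  0.001] [ 14 148 148]
edge2 [0.297 0.187 0.002] [19 45 45]
plate [0.234 0.459 0.421] [ 18  67 140]
tall 133 [0.785  0.5708 0.1707] rect [784.4 570. ] [36.6 43.9] 47.5 px [206.25134264  99.5810956 ]
tall 2900 [ 0.6104 -0.0519  0.1761] rect [587.4 -58.2] [441.7 198.4] 42.7 px [568.49359606 225.61231527]
tall 368 [0.7697 0.1537 0.1709] rect [775.3 152.3] [59.1 77.9] 29.6 px [447.59704969 128.81987578]
tall 62 [0.541  0.283  0.1666] rect [542.3 283.9] [14.6 16.7] 10.8 px [355.48387097 247.05069124]
tall 1154 [0.4758 0.3128 0.1656] rect [478.8 313.8] [88.2 86. ]
[... 344 characters left out ...]
463 [ 0.5832 -0.1088  0.0343] rect [ 563.2 -137.8] [308.   90.4] 47.9 px [581.15516063 274.84815936]
low 512 [0.6494 0.0532 0.0193] rect [652.9  52.7] [114.3  57.2] 77.3 px [491.35044643 235.22321429]
low 398 [ 0.5192 -0.0078  0.0218] rect [536.3  -3.9] [142.5  25.1] 18.1 px [521.39267767 304.96051687]
low 795 [0.4565 0.2564 0.0259] rect [469.1 250.4] [ 84.  160.4] 81.7 px [369.72686433 323.7178796 ]
low 510 [0.5112 0.1497 0.0362] rect [515.4 149.5] [61.1 61.2] 17.7 px [433.22689076 298.06162465]
low 53 [ 0.5514 -0.3653  0.0334] rect [ 551.2 -365. ] [ 0.8 80.8] 30.2 px [725.76819407 304.8787062 ]
low 535 [0.395  0.1311 0.037 ] rect [397.2 130.5] [59.9 59.7] 3.0 px [438.26168224 363.24966622]
```

View pics/c1.png

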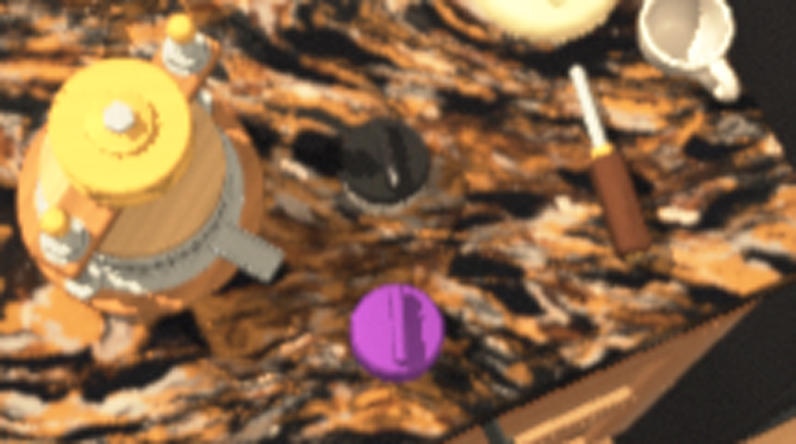

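Candidates are black (433,298), purple (438,364) and turquoise (298,428). The crop confirms the black one, a black dial on a light body with a white line on its grip bar, as the real timer. The bar's rod points away from the robot. Next I look for the collar holes in the scene view.

```bash
python3 - <<'E'
from h import *
import pickle
s,d=pickle.load(open('d0.pkl','rb'))
c=d['scene'];im=c['color']
cv2.imwrite('pics/c2.png',cv2.resize(im[195:275,205:295],(720,640)[:2] if 0 else (675,600),interpolation=cv2.INTER_CUBIC))
P=cloud(c)
m=(P[...,2]>.155)&(P[...,2]<.175)&(np.hypot(P[...,0]-.477,P[...,1]-.314)<.06)
pt=P[m];(x,y),r=cv2.minEnclosingCircle((pt[:,:2]*1000).astype(np.float32));print(x,y,r,np.percentile(pt[:,2],[5,50,95]))
for v in range(226,250,3):print(v,np.round(P[v,225:275:2,2]*1000).astype(int))
E
```

```text
479.631591796875 317.2022705078125 44.713623046875 [0.16054997 0.164157   0.17077392]
226 [120 162 163 165 162 162 163 163 169 168 168 171 169 168 167 165 163 166
 163 165 165  24  20  21  18]
229 [ -1 163 160 164 164 165 165 163 164 164 162 166 164 164 163 164 165 164
 164 167 163 140   8  10   6]
232 [  0 152 162 164 166 165 167 165 165 164 163 166 163 165 162 163 166 164
 163 159 140 140   2   0   0]
235 [ -1 141 145 159 164 164 164 162 163 161 166 161 170 167 164 164 160 159
 155 138 141 131  87   1   1]
238 [ -2  86 138 141 140 138 139 158 162 161 162 160 161 159 909 146 152 150
 146 139 171 172 171 168   1]
241 [ 86  82  84 139 141 141 139 152 150 151 147 143 142 142 139 140 141 140
 138 134 166 171 171 167  85]
244 [ 83  86  87  85 133 138 139 139 140 140 142 140 909 138 140 139 136 133
 122 126 160 165 166 160  84]
247 [ 82  86  84  83  85  80  85  90 135 136 135 133 135 123 126 122 123 125
 123 123 152 153 151 148  86]
```

View pics/c2.png

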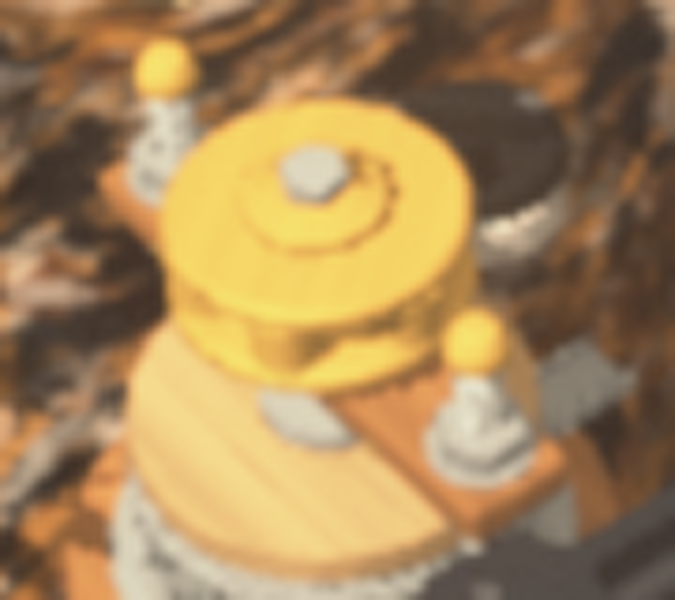

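Hole visible at about (285,345) in the crop and a second at (430,305). I'll go to a pose beside the press where the wrist camera sees both the front holes and the timer, already turned for picking up the bar.

```bash
cat >> h.py <<'E'
def plan(goal,az,n,s=None,start=None):
    """straight rows to goal TCP (m) with tool x at azimuth az (deg); prints rows in tool axes"""
    if start is None:
        s=s or read_state();p=np.array(s['tcp_pos']);X=rot(s['ee_rot'])[:,0];a=np.arctan2(X[1],X[0])
    else: p,a=np.array(start[0],float),np.radians(start[1])
    d=np.array(goal)-p;da=(np.radians(az)-a+np.pi)%(2*np.pi)-np.pi
    out=[]
    for i in range(n):
        b=a+da*i/n;x=np.array([np.cos(b),np.sin(b)]);y=np.array([np.sin(b),-np.cos(b)])
        out.append([[round(100*d[:2]@x/n,2),round(100*d[:2]@y/n,2),round(-100*d[2]/n,2)],round(-da/n,3)])
    for i in range(0,n,10):print(str(out[i:i+10]).replace(' ',''))
E
python3 - <<'E'
from h import *
s=st();plan([.453,.139,.204],18.3,20)
E
```

```text
0.15 [0.2434 0.4928 0.2046] [-7.140e-01 -3.059e+00  3.000e-03] q [ 1.01  0.09  1.37  0.    1.68 -0.1 ] F [-0.1  0.6  1.7] w 1.001 0.0
[[[np.float64(-1.72),np.float64(-1.12),np.float64(0.0)],np.float64(0.118)],[[np.float64(-1.84),np.float64(-0.91),np.float64(0.0)],np.float64(0.118)],[[np.float64(-1.94),np.float64(-0.69),np.float64(0.0)],np.float64(0.118)],[[np.float64(-2.01),np.float64(-0.45),np.float64(0.0)],np.float64(0.118)],[[np.float64(-2.04),np.float64(-0.21),np.float64(0.0)],np.float64(0.118)],[[np.float64(-2.06),np.float64(0.03),np.float64(0.0)],np.float64(0.118)],[[np.float64(-2.04),np.float64(0.27),np.float64(0.0)],np.float64(0.118)],[[np.float64(-1.99),np.float64(0.51),np.float64(0.0)],np.float64(0.118)],[[np.float64(-1.92),np.float64(0.74),np.float64(0.0)],np.float64(0.118)],[[np.float64(-1.82),np.float64(0.96),np.float64(0.0)],np.float64(0.118)]]
[[[np.float64(-1.69),np.float64(1.17),np.float64(0.0)],np.float64(0.118)],[[np.float64(-1.54),np.float64(1.36),np.float64(0.0)],np.float64(0.118)],[[np.float64(-1.37),np.float64(1.53),np.float64(0.0)],np.float64(0.118)],[[np.float64(-1.18),np.float64(1.68),np.float64(0.0)],np.float64(0.118)],[[np.float64(-0.97),np.float64(1.81),np.float64(0.0)],np.float64(0.118)],[[np.float64(-0.75),np.float64(1.91),np.float64(0.0)],np.float64(0.118)],[[np.float64(-0.52),np.float64(1.99),np.float64(0.0)],np.float64(0.118)],[[np.float64(-0.28),np.float64(2.04),np.float64(0.0)],np.float64(0.118)],[[np.float64(-0.04),np.float64(2.06),np.float64(0.0)],np.float64(0.118)],[[np.float64(0.2),np.float64(2.05),np.float64(0.0)],np.float64(0.118)]]
```

>>> jog_arm(targets=[[[-1.7,-1.1,0],0.118],[[-1.85,-0.9,0],0.118],[[-1.95,-0.7,0],0.118],[[-2.0,-0.45,0],0.118],[[-2.05,-0.2,0],0.118],[[-2.05,0.05,0],0.118],[[-2.05,0.25,0],0.118],[[-2.0,0.5,0],0.118],[[-1.9,0.75,0],0.118],[[-1.8,0.95,0],0.118]], gripper=6)

```text
clock: 0.98
tcp_pos: [0.3488, 0.3158, 0.2052]
ee_rot: [-2.302, -2.138, 0.001]
ft_force: [0.6, 0.2, 0.1]
grip_width: 0.636
gripper_force: 0.0
```

>>> jog_arm(targets=[[[-1.7,1.15,0],0.118],[[-1.55,1.35,0],0.118],[[-1.35,1.55,0.5],0.118],[[-1.2,1.7,0.5],0.118],[[-0.95,1.8,0.5],0.118],[[-0.75,1.9,0.5],0.118],[[-0.5,2.0,0.5],0.118],[[-0.3,2.05,0.5],0.118],[[-0.05,2.05,0.5],0.118],[[0.2,2.05,0.5],0.118]])

```text
clock: 1.82
tcp_pos: [0.4541, 0.1392, 0.1649]
ee_rot: [-3.102, -0.496, 0.001]
ft_force: [-0.4, 0.8, 1.3]
grip_width: 0.637
gripper_force: 0.0
```

```bash
sed -i 's/out.append(\(.*\))$/out.append([[float(v) for v in [round(100*d[:2]@x\/n,2),round(100*d[:2]@y\/n,2),round(-100*d[2]\/n,2)]],float(round(-da\/n,3))])/' h.py; python3 - <<'E'
from h import *
import pickle
s=st();c=camera('wrist');pickle.dump((s,c),open('w1.pkl','wb'))
cv2.imwrite('pics/w1.png',cv2.resize(c['color'],(800,600)))
E
```

```text
1.82 [0.4541 0.1392 0.1649] [-3.102e+00 -4.960e-01  1.000e-03] q [ 0.18 -0.07  1.61  0.    1.6   1.43] F [-0.4  0.8  1.3] w 0.637 0.0
```

View pics/w1.png

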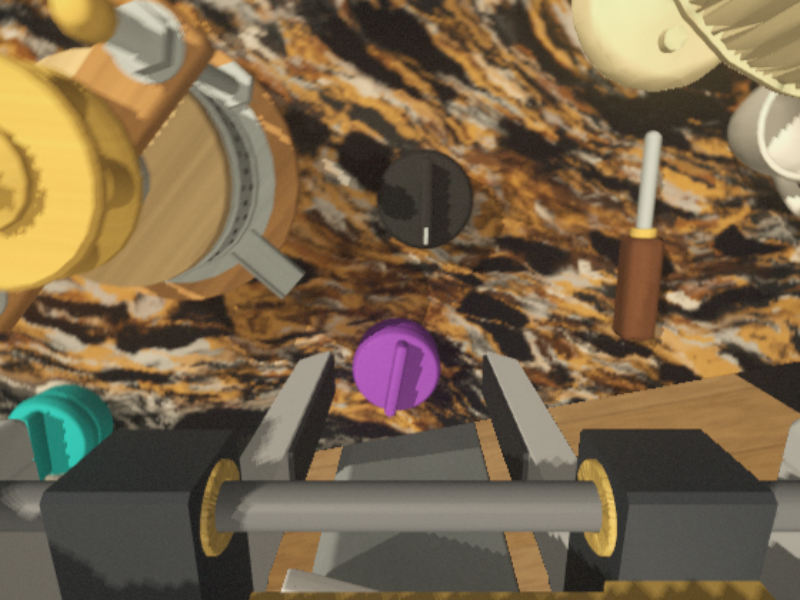

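The wrist view shows the bar (rod tip (653,135), handle (638,290)), the black timer dial (425,198) with its white line at (426,236), and a collar hole near (120,185). I'll measure all three from this frame.

```bash
cat >> h.py <<'E'
def proj(c,p,s=None):
    A,o=pose(c,s);q=(np.atleast_2d(p)-o)@A
    return np.c_[q[:,0]/q[:,2]*c['fx']+c['cx'],q[:,1]/q[:,2]*c['fy']+c['cy']]
def rim(c,s,C,az,z,r=.0445):
    a=np.radians(az);uv=proj(c,np.c_[C[0]+r*np.cos(a),C[1]+r*np.sin(a),np.full(len(a),z)],s).astype(np.float32)
    return cv2.remap(cv2.GaussianBlur(c['color'],(3,3),0),uv[:,0].reshape(1,-1),uv[:,1].reshape(1,-1),1)[0]
E
python3 - <<'E'
from h import *
import pickle
s,c=pickle.load(open('w1.pkl','rb'));im=c['color'];hsv=cv2.cvtColor(im,cv2.COLOR_BGR2HSV);P=cloud(c,s)
# collar top
m=((P[...,2]>.155)&(P[...,2]<.168)&(np.hypot(P[...,0]-.478,P[...,1]-.315)<.07));pt=P[m];print('collar top z',np.median(pt[:,2]),len(pt))
# edge fit of circle
cn=max(cv2.findContours(m.astype(np.uint8),0,1)[0],key=cv2.contourArea)[:,0];cn=cn[(cn[:,0]>8)&(cn[:,1]>8)&(cn[:,1]<200)]
w=onplane(c,cn,np.median(pt[:,2]),s)[:,:2]
sol=np.linalg.lstsq(np.c_[2*w,np.ones(len(w))],(w**2).sum(1),rcond=None)[0];print('circle',sol[:2],np.sqrt(sol[2]+sol[:2]@sol[:2]),len(w))
# timer dial: circle of dark at z .038
b=P[...,2];m=((b>.028)&(b<.06)&(np.hypot(P[...,0]-.515,P[...,1]-.15)<.045)&(hsv[...,2]<110)).astype(np.uint8)
cn=max(cv2.findContours(m,0,1)[0],key=cv2.contourArea);(u,v),r=cv2.minEnclosingCircle(cn);print('dial px',u/.7,v/.7,r/.7,onplane(c,[[u,v]],.038,s))
wl=(hsv[...,2]>150)&(hsv[...,1]<60)&(np.hypot(np.arange(560)[None]-298,np.arange(420)[:,None]-165)<12);vv,uu=np.nonzero(wl);
L=onplane(c,np.c_[uu,vv],.052,s)[:,:2];print('line',len(uu),L.mean(0),L.min(0),L.max(0))
# bar
m=((b>.004)&(b<.05)&(P[...,0]>.44)&(P[...,0]<.62)&(np.abs(P[...,1])<.07)).astype(np.uint8)
nn,l,stt,ce=cv2.connectedComponentsWithStats(m)
for i in range(1,nn):
    if stt[i,4]>300:print(stt[i],ce[i]/.7)
hm=((hsv[...,0]<14)&(hsv[...,1]>110)&(hsv[...,2]>60)).astype(np.uint8);hm[:, :425]=0;hm[:160]=0;hm[245:]=0;hm[:,470:]=0
cn=max(cv2.findContours(hm,0,1)[0],key=cv2.contourArea);rc=cv2.minAreaRect(cn);print('handle rect',np.array(rc[0])/.7,rc[1],rc[2]);bx=onplane(c,cv2.boxPoints(rc),.026,s);print(np.round(bx,4))
print('rodtip',onplane(c,[[653*.7,136*.7],[647*.7,228*.7]],.016,s))
for z in(.143,.146,.149):
    az=np.arange(-130,-20,3);g=rim(c,s,(.478,.315),az,z);print(z,g.sum(1)//3 if g.ndim>1 else g)
E
```

```text
collar top z 0.16425424538896236 8765
circle [0.48663074 0.28842911] 0.025563899657463814 253
dial px 422.8571428571429 198.21945190429688 49.668731689453125 [[0.51767892 0.15121462 0.038     ]]
line 31 [0.4979391  0.14326028] [0.49308409 0.14162092] [0.50241472 0.14523477]
[ 509   85   51   49 1194] [762.51854511 153.45656856]
[ 428   91   37  147 3054] [639.58368416 256.77799607]
handle rect [638.57142857 286.42857143] (44.0, 75.0) 0.0
[[ 0.4651 -0.0042  0.026 ]
 [ 0.5341  0.0272  0.026 ]
 [ 0.547  -0.0125  0.026 ]
 [ 0.4789 -0.0464  0.026 ]]
rodtip [[ 0.60088259  0.02065526  0.016     ]
 [ 0.54573599 -0.0016261   0.016     ]]
0.143 [113 118 121 124 124 125 124 127 128 127 125 125 124 123 123 113  98  92
  87  83  81  92 114 120 120 122 118 119 116 116 114 115 113 103  91  88
  77]
0.146 [106 103 110 120 126 125 125 127 128 128 125 128 126 126 125 101  97  93
  88  84  78  80 105 124 126 126 123 125 122 120 121 120 104  86  80  75
  74]
0.149 [107 100  99 100 111 123 125 127 129 127 126 127 127 126 124  99  97  93
  89  83  78  76  92 123 128 127 126 127 125 125 124 108  87  81  78  75
  73]
```

```bash
python3 - <<'E'
from h import *
import pickle
s,c=pickle.load(open('w1.pkl','rb'));im=c['color'].copy();P=cloud(c,s)
cv2.imwrite('pics/c3.png',cv2.resize(im[20:220,0:130],(390,600),interpolation=cv2.INTER_CUBIC))
print(proj(c,[[.478+.044*np.cos(np.radians(a)),.315+.044*np.sin(np.radians(a)),.148] for a in(-110,-95,-75,-55,-35)],s))
from scipy.optimize import least_squares
zt=.1643
m=((np.abs(P[...,2]-zt)<.005)&(np.hypot(P[...,0]-.478,P[...,1]-.315)<.06)).astype(np.uint8)
cn=max(cv2.findContours(m,0,1)[0],key=cv2.contourArea)[:,0];cn=cn[(cn[:,0]>5)]
w=onplane(c,cn,zt,s)[:,:2];r=np.hypot(*(w-[.478,.315]).T);a=np.degrees(np.arctan2(w[:,1]-.315,w[:,0]-.478))
k=(r>.038)&(r<.05);w=w[k];print('az range',a[k].min(),a[k].max())
o=least_squares(lambda p:np.hypot(*(w-p).T)-.044,[.478,.315],loss='soft_l1',f_scale=.001);print(o.x,np.abs(o.fun).mean())
E
```

```text
[[ 75.07645809 171.63075481]
 [ 82.27297083 154.66250436]
 [ 84.11647923 128.22814892]
 [ 76.45701125 100.12181181]
 [ 59.6624008   73.81086626]]
az range -157.12991695977263 -11.070309458434112
[0.47944111 0.31260645] 0.0004259811183981548
```

View pics/c3.png

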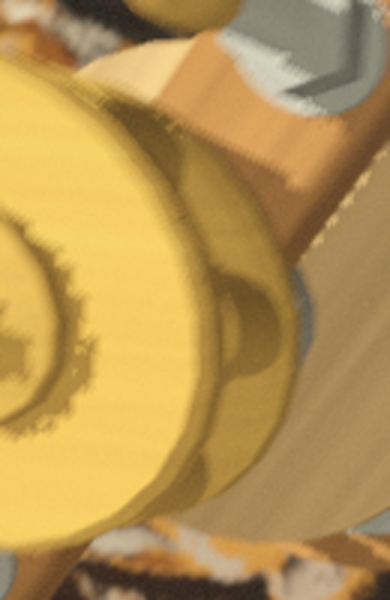

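Three holes are visible, and the middle one sits at azimuth about -77°. Next I refine the bar pose from the wrist cloud.

```bash
cat > bar.py <<'E'
from h import *
import pickle,sys
def barpose(c,s,lo=(.44,-.08),hi=(.63,.08)):
    P=cloud(c,s);m=((P[...,2]>.006)&(P[...,2]<.04)&(P[...,0]>lo[0])&(P[...,0]<hi[0])&(P[...,1]>lo[1])&(P[...,1]<hi[1])).astype(np.uint8)
    n,l,stt,ce=cv2.connectedComponentsWithStats(m);best=None
    for i in range(1,n):
        if stt[i,4]<200:continue
        p=P[l==i];r=cv2.minAreaRect((p[:,:2]*1000).astype(np.float32));print(stt[i,4],np.round(r[0],1),np.round(r[1],1),round(r[2],1))
        if 120<max(r[1])<165:best=p
    p=best;t=p[p[:,2]>.022];r=cv2.minAreaRect((t[:,:2]*1000).astype(np.float32));print('handle top',np.round(r[0],1),np.round(r[1],1),round(r[2],1),len(t),t[:,2].max())
    vx,vy,x,y=cv2.fitLine((t[:,:2]*1000).astype(np.float32),cv2.DIST_L2,0,.1,.01).ravel();print('handle line',x,y,np.degrees(np.arctan2(vy,vx)))
    q=p[(p[:,2]<.021)&(np.hypot(p[:,0]-x/1000,p[:,1]-y/1000)>.045)]
    vx,vy,x,y=cv2.fitLine((q[:,:2]*1000).astype(np.float32),cv2.DIST_HUBER,0,.1,.01).ravel();print('rod',x,y,np.degrees(np.arctan2(vy,vx)),len(q),np.round(q[np.argmax(q[:,0])],4))
if __name__=='__main__':
    s,c=pickle.load(open('w1.pkl','rb'));barpose(c,s)
    s,d=pickle.load(open('d0.pkl','rb'));barpose(d['top'],s)
E
python3 bar.py
```

```text
266 [627.7  48.5] [41.5  4.6] 90.0
912 [606.5 -48.7] [76.  19.8] 63.7
3044 [538.   -1.1] [140.8  23.6] 19.8
519 [620.5 -63.2] [26.  18.6] 19.8
handle top [506.7 -12.7] [74.1 22.8] 19.8 1563 0.027554927130372275
handle line 506.64276 -12.097788 19.597414
rod 576.9234 13.72896 19.923033 729 [0.6052 0.0197 0.014 ]
402 [536.  -3.] [142.5  27.1] 18.1
handle top [520.   -8.2] [104.7  23.2] 20.6 227 0.030866354946900376
handle line 504.72806 -13.929439 20.981709
rod 574.78925 10.902411 20.755413 85 [0.6026 0.0156 0.0151]
```

```bash
python3 - <<'E'
from h import *
plan([.5065,-.0125,.06],19.7,10)
E
```

```text
[[[0.04,1.57,1.04],-0.003],[[0.03,1.57,1.04],-0.003],[[0.02,1.57,1.04],-0.003],[[0.02,1.57,1.04],-0.003],[[0.01,1.57,1.04],-0.003],[[0.01,1.57,1.04],-0.003],[[0.0,1.57,1.04],-0.003],[[-0.0,1.57,1.04],-0.003],[[-0.01,1.57,1.04],-0.003],[[-0.01,1.57,1.04],-0.003]]
```

>>> jog_arm(targets=[[[0,1.57,1.0],-0.003],[[0,1.57,1.0],-0.003],[[0,1.57,1.0],-0.003],[[0,1.57,1.0],-0.003],[[0,1.57,1.0],-0.003],[[0,1.57,1.0],-0.003],[[0,1.57,1.0],-0.003],[[0,1.57,1.0],-0.003],[[0,1.57,1.0],-0.003],[[0,1.57,1.0],-0.003]])

```text
clock: 2.7
tcp_pos: [0.5056, -0.0084, 0.0647]
ee_rot: [-3.092, -0.553, 0.001]
ft_force: [0.4, 0.4, -0.2]
grip_width: 0.638
gripper_force: 0.0
```

>>> jog_arm(targets=[[[0,0,1.0],0],[[0,0,1.0],0],[[0,0,1.0],0],[[0,0,1.0],0],[[0,0,0.8],0],[[0,0,0.5],0],[[0,0,0.4],0],[[0,0,0.2],0],[[0,0,0],0],[[0,0,0],0]])

```text
clock: 3.53
tcp_pos: [0.506, -0.0079, 0.0068]
ee_rot: [3.093, 0.552, 0.001]
ft_force: [-0.4, -1.3, -0.6]
grip_width: 0.637
gripper_force: 0.0
```

```bash
python3 - <<'E'
from bar import *
s=st();c=camera('wrist');pickle.dump((s,c),open('w2.pkl','wb'))
barpose(c,s)
E
```

```text
3.53 [ 0.506  -0.0079  0.0068] [3.093e+00 5.520e-01 1.000e-03] q [-0.13  0.12  1.75  0.    1.28  1.09] F [-0.4 -1.3 -0.6] w 0.637 0.0
474 [628.   39.9] [ 3.6 28. ] 8.0
798 [611.5 -31.1] [44.5 10.5] 45.8
4132 [616.8 -56.7] [26.3 40.1] 0.1
8373 [538.9  -2.1] [140.  24.] 20.0
984 [596.7 -72.3] [27.4 13.2] 54.9
873 [498.1  24.4] [21.5  9.9] 53.7
871 [520.6 -36.1] [ 9.8 21.3] 74.6
handle top [509.1 -12.9] [76.6 22.5] 19.8 4941 0.02786790417228524
handle line 508.7019 -12.793058 19.715895
rod 578.7546 12.292347 19.500977 2307 [0.6051 0.0191 0.0142]
```

>>> jog_arm(targets=[[[0.1,0.3,0.2],0],[[0,0.2,0.15],0],[[0,0,0],0],[[0,0,0],0],[[0,0,0],0],[[0,0,0],0],[[0,0,0],0],[[0,0,0],0],[[0,0,0],0],[[0,0,0],0]])

```text
clock: 4.42
tcp_pos: [0.5084, -0.0123, 0.003]
ee_rot: [-3.093, -0.551, -0.0]
ft_force: [-0.1, -0.3, -0.3]
grip_width: 0.642
gripper_force: 0.0
```

>>> jog_arm(targets=[[[0,0,0],0],[[0,0,0],0],[[0,0,0],0],[[0,0,0],0],[[0,0,0],0],[[0,0,0],0],[[0,0,0],0],[[0,0,0],0],[[0,0,0],0],[[0,0,0],0]], gripper=1, newtons=40)

```text
clock: 5.25
tcp_pos: [0.5085, -0.0124, 0.003]
ee_rot: [3.093, 0.551, 0.0]
ft_force: [0.3, -1.0, 0.2]
grip_width: 0.254
gripper_force: 40.0
```

>>> jog_arm(targets=[[[0,0,-0.5],0],[[0,0,-1],0],[[0,0,-2],0],[[0,0,-2],0],[[0,0,-2],0],[[0,0,-2],0],[[0,0,-2],0],[[0,0,-2],0],[[0,0,-0.5],0],[[0,0,0],0]])

```text
clock: 6.08
tcp_pos: [0.5092, -0.0124, 0.1451]
ee_rot: [3.092, 0.551, 0.005]
ft_force: [-0.0, -0.1, -2.0]
grip_width: 0.254
gripper_force: 40.0
```

```bash
python3 - <<'E'
from bar import *
s=st();c=camera('wrist');pickle.dump((s,c),open('w3.pkl','wb'))
cv2.imwrite('pics/w3.png',c['color'])
E
```

```text
6.08 [ 0.5092 -0.0124  0.1451] [3.092 0.551 0.005] q [-0.14  0.01  1.57  0.    1.56  1.08] F [-0.  -0.1 -2. ] w 0.254 39.9979430437088
```

View pics/w3.png

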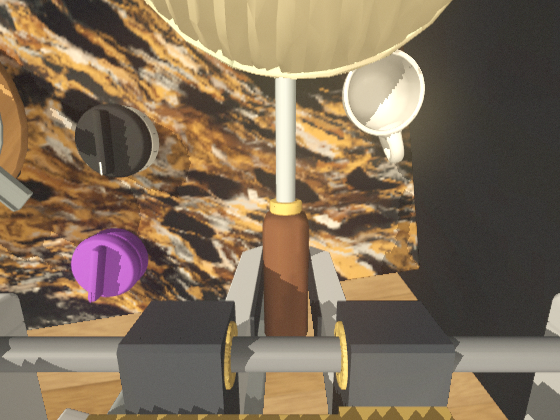

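The rod is held straight between the fingers (u≈286), with its tip under the lamp shade. I'll back out before turning.

```bash
python3 - <<'E'
from h import *
plan([.432,-.04,.14],19.6,4)
plan([.517,.1524,.138],103.3,16,start=([.432,-.04,.14],19.6))
E
```

```text
[[[-2.04,-0.01,0.09],0.003],[[-2.04,-0.01,0.09],0.003],[[-2.04,-0.0,0.09],0.003],[[-2.04,0.01,0.09],0.003]]
[[[0.9,-0.95,0.01],-0.091],[[0.99,-0.87,0.01],-0.091],[[1.06,-0.77,0.01],-0.091],[[1.13,-0.67,0.01],-0.091],[[1.19,-0.57,0.01],-0.091],[[1.23,-0.46,0.01],-0.091],[[1.27,-0.34,0.01],-0.091],[[1.29,-0.23,0.01],-0.091],[[1.31,-0.11,0.01],-0.091],[[1.31,0.01,0.01],-0.091]]
[[[1.31,0.13,0.01],-0.091],[[1.29,0.25,0.01],-0.091],[[1.26,0.37,0.01],-0.091],[[1.22,0.48,0.01],-0.091],[[1.17,0.59,0.01],-0.091],[[1.12,0.69,0.01],-0.091]]
```

>>> jog_arm(targets=[[[-2,0,0.1],0],[[-2,0,0.1],0],[[-2,0,0.1],0],[[-2,0,0.1],0],[[0.9,-0.95,0],-0.091],[[1.0,-0.85,0],-0.091],[[1.05,-0.75,0],-0.091],[[1.15,-0.65,0],-0.091],[[1.2,-0.55,0],-0.091],[[1.25,-0.45,0],-0.091]])

```text
clock: 6.97
tcp_pos: [0.4648, 0.0328, 0.1371]
ee_rot: [-2.825, -1.37, 0.003]
ft_force: [0.6, 0.8, -1.5]
grip_width: 0.252
gripper_force: 40.0
```

>>> jog_arm(targets=[[[1.25,-0.35,0],-0.091],[[1.3,-0.25,0],-0.091],[[1.3,-0.1,0],-0.091],[[1.3,0,0],-0.091],[[1.3,0.15,0],-0.091],[[1.3,0.25,0],-0.091],[[1.25,0.35,0],-0.091],[[1.2,0.5,0],-0.091],[[0.6,0.6,0],-0.091],[[0.0,0.7,0],-0.091]])

```text
clock: 7.8
tcp_pos: [0.5186, 0.1367, 0.1368]
ee_rot: [-1.933, -2.473, 0.002]
ft_force: [-0.2, -0.4, -1.7]
grip_width: 0.252
gripper_force: 40.0
```

```bash
python3 - <<'E'
from h import *
import pickle
s=st();plan([.517,.1524,.138],103.3,1)
D={}
for n in('wrist','scene','top'):
    c=camera(n);D[n]=c
pickle.dump((s,D),open('w4.pkl','wb'))
a=D['wrist']['color'];b=cv2.resize(D['scene']['color'][180:290,190:340],(560,410),interpolation=cv2.INTER_CUBIC)
cv2.imwrite('pics/w4.png',cv2.resize(np.vstack([a[:330],b]),(500,660))[:600] if 0 else cv2.resize(np.hstack([a,cv2.resize(b,(560,420))]),(800,300)))
E
```

```text
7.8 [0.5186 0.1367 0.1368] [-1.933e+00 -2.473e+00  2.000e-03] q [ 0.15  0.08  1.51  0.    1.55 -0.09] F [-0.2 -0.4 -1.7] w 0.252 39.99845623970032
[[[1.56,0.22,-0.12],0.012]]
```

View pics/w4.png

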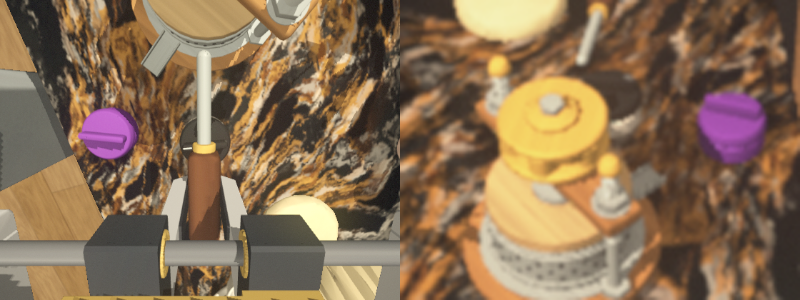

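The rod, with its tip at (205,52) in the left half, points at the press. I'll measure the rod's true axis from depth in the tool frame and aim by that.

```bash
cat > rod.py <<'E'
from h import *
import pickle
def rod(c,s):
    """rod axis in tool frame from depth: (y,z at x=0, slopes), tip x"""
    H=np.array(c['hand_eye']);z=c['z_map'];u,v=np.meshgrid(np.arange(560),np.arange(420))
    p=np.stack([(u-c['cx'])/c['fx']*z,(v-c['cy'])/c['fy']*z,z],-1)@H[:3,:3].T+H[:3,3]
    m=(p[...,0]>.045)&(p[...,0]<.125)&(abs(p[...,1])<.03)&(abs(p[...,2]+.015)<.02);p=p[m]
    xs=np.arange(.048,.104,.004);row=[]
    for x in xs:
        q=p[abs(p[:,0]-x)<.002]
        if len(q)>10: row.append([x,(np.percentile(q[:,1],2)+np.percentile(q[:,1],98))/2,np.percentile(q[:,2],10)+.005,np.ptp(q[:,1]),len(q)])
    row=np.array(row);fy=np.polyfit(row[:,0],row[:,1],1);fz=np.polyfit(row[:,0],row[:,2],1)
    print('tip x',np.round(p[:,0].max(),4),'y slope,off',np.round(fy,4),'z slope,off',np.round(fz,4),'width',np.median(row[:,3]))
    return p,row
if __name__=='__main__':
    s,D=pickle.load(open('w4.pkl','rb'));p,row=rod(D['wrist'],s);print(np.round(row*1000,1))
E
python3 rod.py
```

```text
tip x 0.1023 y slope,off [-0.0053  0.0008] z slope,off [ 0.008  -0.0103] width 0.009554589190842339
[[ 4.80e+01  5.00e-01 -9.80e+00  9.80e+00  1.54e+05]
 [ 5.20e+01  5.00e-01 -9.80e+00  9.70e+00  1.61e+05]
 [ 5.60e+01  5.00e-01 -9.90e+00  9.70e+00  1.56e+05]
 [ 6.00e+01  5.00e-01 -9.90e+00  9.60e+00  1.62e+05]
 [ 6.40e+01  5.00e-01 -9.80e+00  9.50e+00  1.67e+05]
 [ 6.80e+01  5.00e-01 -9.70e+00  9.50e+00  1.69e+05]
 [ 7.20e+01  5.00e-01 -9.80e+00  9.40e+00  1.59e+05]
 [ 7.60e+01  5.00e-01 -9.60e+00  9.40e+00  1.77e+05]
 [ 8.00e+01  5.00e-01 -9.70e+00  9.30e+00  1.79e+05]
 [ 8.40e+01  3.00e-01 -9.60e+00  9.70e+00  1.74e+05]
 [ 8.80e+01  3.00e-01 -9.50e+00  9.70e+00  1.87e+05]
 [ 9.20e+01  3.00e-01 -9.70e+00  9.60e+00  1.90e+05]
 [ 9.60e+01  3.00e-01 -9.60e+00  9.50e+00  1.92e+05]
 [ 1.00e+02  3.00e-01 -9.20e+00  9.40e+00  1.44e+05]]
```

>>> jog_arm(targets=[[[0.5,0.05,-0.05],0.006],[[0.5,0.05,-0.05],0.006],[[0.5,0.05,-0.05],0],[[0,0,0],0],[[0,0,0],0],[[0.4,0,0],0],[[0.4,0,0],0],[[0.4,0,0],0],[[0.3,0,0],0],[[0,0,0],0]])

```text
clock: 8.78
tcp_pos: [0.5139, 0.1656, 0.1405]
ee_rot: [-1.956, -2.458, -0.0]
ft_force: [-1.0, 0.1, -0.8]
grip_width: 0.255
gripper_force: 40.0
```

```bash
cat > pol.py <<'E'
from h import *
C=np.array([.479,.3126])
s=st();X=rot(s['ee_rot'])[:,0];p=np.array(s['tcp_pos']);d=p[:2]-C
print('tool-x az',np.degrees(np.arctan2(X[1],X[0])),'TCP radius',np.hypot(*d),'az',np.degrees(np.arctan2(d[1],d[0])),'tip r',np.hypot(*d)-.1027,'rod z',p[2]+.0098)
# lateral miss of the rod line (offset +.4mm tool y) from the axis, in tool y
Y=np.array([X[1],-X[0]]);print('axis is at tool y (mm)',-1000*d@Y)
E
python3 pol.py
```

```text
8.78 [0.5139 0.1656 0.1405] [-1.956 -2.458 -0.   ] q [ 0.21  0.09  1.5   0.    1.55 -0.02] F [-1.   0.1 -0.8] w 0.255 39.99808430671692
tool-x az 102.99221129524128 TCP radius 0.15108463679974315 az -76.64649164796498 tip r 0.048384636799743155 rod z 0.15029554894980726
axis is at tool y (mm) -0.9527066385276503
```

>>> jog_arm(targets=[[[0,-0.13,0.18],0],[[0,0,0],0],[[0.4,0,0],0],[[0.4,0,0],0],[[0.4,0,0],0],[[0.4,0,0],0],[[0.4,0,0],0],[[0.4,0,0],0],[[0.5,0,0],0],[[0,0,0],0]])

```text
clock: 9.62
tcp_pos: [0.5097, 0.1794, 0.14]
ee_rot: [1.951, 2.434, -0.028]
ft_force: [5.0, -32.1, 2.8]
grip_width: 0.252
gripper_force: 40.0
```

```bash
python3 pol.py; python3 - <<'E'
from h import *
import pickle
s=read_state();c=camera('wrist');d=camera('scene')
from rod import rod
try: rod(c,s)
except Exception as e: print(e)
cv2.imwrite('pics/w5.png',np.hstack([c['color'][:300,120:440],cv2.resize(d['color'][190:270,195:305],(412,300),interpolation=cv2.INTER_CUBIC)]))
E
```

```text
9.62 [0.5097 0.1794 0.14  ] [ 1.951  2.434 -0.028] q [ 0.25  0.09  1.5  -0.03  1.55  0.03] F [  5.  -32.1   2.8] w 0.252 40.00664234161377
tool-x az 102.56593721253951 TCP radius 0.13669437182908145 az -77.0364159281468 tip r 0.03399437182908145 rod z 0.14975967850557476
axis is at tool y (mm) -0.9482965616425194
tip x 0.125 y slope,off [-0.0157  0.0009] z slope,off [-0.1624 -0.0004] width 0.009673709453409805
```

>>> jog_arm(targets=[[[-0.8,0,0],0],[[-0.8,0,0],0],[[-0.8,0,0],0],[[-0.8,0,0],0],[[-0.8,0,0],0],[[-0.8,0,0],0],[[0,0,0],0],[[0,0,0],0],[[0,0,0],0],[[0,0,0],0]])

```text
clock: 10.55
tcp_pos: [0.517, 0.1465, 0.1387]
ee_rot: [-1.956, -2.458, -0.0]
ft_force: [0.1, -0.2, -2.3]
grip_width: 0.254
gripper_force: 40.0
```

```bash
python3 pol.py; python3 - <<'E'
from h import *
import pickle
s=read_state();c=camera('wrist')
pickle.dump((s,c),open('w6.pkl','wb'))
from rod import rod
p,r=rod(c,s);print(np.round(r[::3]*1000,1))
t=camera('top');S=camera('scene');pickle.dump((s,t,S),open('w6b.pkl','wb'))
for n,k in(('top',t),('scene',S)):
    P=cloud(k);m=(P[...,2]>.157)&(P[...,2]<.169)&(np.hypot(P[...,0]-.479,P[...,1]-.3126)<.05);print(n,np.median(P[m][:,2]))
    # rim of top face by colour: brass mask, circle in world
    m8=m.astype(np.uint8);cn=max(cv2.findContours(m8,0,1)[0],key=cv2.contourArea)[:,0]
    w=onplane(k,cn,.1645)[:,:2]
    from scipy.optimize import least_squares
    o=least_squares(lambda q:np.hypot(*(w-q[:2]).T)-.044,[.479,.3126],loss='soft_l1',f_scale=.001);print(o.x,np.abs(o.fun).mean())
E
```

```text
10.55 [0.517  0.1465 0.1387] [-1.956 -2.458 -0.   ] q [ 0.17  0.08  1.51  0.    1.55 -0.06] F [ 0.1 -0.2 -2.3] w 0.254 39.979063868522644
tool-x az 102.98062493111134 TCP radius 0.1703361253148219 az -77.1241866121669 tip r 0.0676361253148219 rod z 0.14846805910228453
axis is at tool y (mm) 0.3115967867426453
tip x 0.0966 y slope,off [0.0003 0.0001] z slope,off [ 0.0125 -0.0113] width 0.009491654694545403
[[ 4.80e+01  2.00e-01 -1.05e+01  9.20e+00  1.48e+05]
 [ 6.00e+01  2.00e-01 -1.04e+01  9.50e+00  1.51e+05]
 [ 7.20e+01 -0.00e+00 -1.06e+01  9.40e+00  1.60e+05]
 [ 8.40e+01  3.00e-01 -1.06e+01  9.70e+00  1.80e+05]
 [ 9.60e+01  0.00e+00 -9.00e+00  8.00e+00  6.60e+04]]
top 0.16450761365551259
[0.47729444 0.31320054] 0.001017054015460024
scene 0.1640573792025377
[0.47757613 0.31968977] 0.0007624642193761364
```

```bash
sed -i 's/^C=.*/C=np.array([.4785,.3138])/' pol.py; python3 pol.py; python3 - <<'E'
from h import *
import pickle
Rm=rot([1.951,2.434,-.028]);print('tool x under load',Rm[:,0],'z',Rm[:,2])
C=(.4785,.3138)
s1,c1=pickle.load(open('w1.pkl','rb'));P=cloud(c1,s1);q=P[100:300,330:420].reshape(-1,3);print('table z wrist',np.median(q[:,2]))
s,d0=pickle.load(open('d0.pkl','rb'));_,t,S=pickle.load(open('w6b.pkl','rb'))
print('wrist')
for z in(.144,.147,.150):
    az=np.arange(-130,-20,3);print(z,rim(c1,s1,C,az,z,.044).sum(1)//3)
for n,k in(('scene0',d0['scene']),('sceneNow',S)):
    print(n)
    for dC in((0,0),(.001,.003)):
      for z in(.145,.148,.151):
        az=np.arange(55,155,4);print(dC,z,rim(k,None,(C[0]+dC[0],C[1]+dC[1]),az,z,.044).astype(int).sum(1)//3)
E
```

```text
10.7 [0.517  0.1465 0.1387] [-1.956 -2.458 -0.   ] q [ 0.17  0.08  1.51  0.    1.55 -0.06] F [ 1.   0.9 -1.3] w 0.251 39.97910499572754
tool-x az 102.98238752979843 TCP radius 0.17169699279840012 az -77.05224022014929 tip r 0.06899699279840012 rod z 0.14847054224957223
axis is at tool y (mm) 0.103768202871306
tool x under load [-0.21757074  0.97563044 -0.02842926] z [ 0.005978   -0.02779448 -0.99959578]
table z wrist -0.0001667374763834606
wrist
0.144 [111 119 122 124 125 124 125 127 128 126 124 126 124 123 123 113  98  92
  87  83  83  95 115 119 120 121 117 119 115 115 114 114 113 105  93  90
  78]
0.147 [103 102 111 121 126 125 126 126 128 128 125 127 125 125 124 101  96  92
  87  84  78  82 107 124 125 125 121 124 121 119 120 120 108  88  80  75
  75]
0.15 [104  99  99 100 113 124 125 127 129 127 125 127 126 126 123  98  97  93
  89  82  78  77  95 124 128 127 126 127 125 125 124 112  88  82  78  76
  73]
scene0
(0, 0) 0.145 [167 174 180 184 185 187 189 190 188 181 172 167 160 150 144 158 177 185
 188 189 188 185 179 168 152]
(0, 0) 0.148 [163 167 172 177 181 184 187 188 186 178 
[... 578 characters left out ...]
71 178 181 183 185 187 188 185 178 169 164 157 147 141 155 175 184
 186 186 186 182 177 165 150]
(0, 0) 0.148 [161 164 170 175 178 182 185 186 184 176 167 162 155 142 128 130 151 171
 181 181 179 173 164 151 139]
(0, 0) 0.151 [160 162 163 166 171 176 181 184 182 175 167 163 157 142 124 116 126 151
 167 166 158 150 140 132 129]
(0.001, 0.003) 0.145 [150 171 179 180 182 184 186 186 188 187 182 175 169 163 157 163 175 185
 187 187 187 185 183 177 166]
(0.001, 0.003) 0.148 [140 160 176 180 182 184 186 187 188 186 178 170 164 156 144 140 154 171
 181 185 185 182 179 168 154]
(0.001, 0.003) 0.151 [136 153 169 175 179 181 184 186 187 184 175 166 162 153 139 126 130 148
 168 178 176 168 161 147 136]
```

```bash
python3 - <<'E'
from h import *
plan([.5165,.1701,.1380],104.8,1)
E
```

```text
[[[2.31,0.49,0.07],-0.032]]
```

>>> jog_arm(targets=[[[0,0.49,0.07],-0.016],[[0.3,0,0],-0.016],[[1.0,0,0],0],[[1.0,0,0],0],[[0,0,0],0],[[0,0,0],0],[[0.3,0,0],0],[[0.3,0,0],0],[[0.3,0,0],0],[[0.3,0,0],0]])

```text
clock: 11.53
tcp_pos: [0.5135, 0.1794, 0.1382]
ee_rot: [1.916, 2.485, -0.004]
ft_force: [2.4, -8.6, -0.2]
grip_width: 0.252
gripper_force: 40.0
```

```bash
python3 pol.py
```

```text
11.53 [0.5135 0.1794 0.1382] [ 1.916  2.485 -0.004] q [ 0.23  0.1   1.49 -0.    1.55 -0.02] F [ 2.4 -8.6 -0.2] w 0.252 39.98077690601349
tool-x az 104.73807581270947 TCP radius 0.13890128936621624 az -75.41817306797297 tip r 0.036201289366216235 rod z 0.1479534955965637
axis is at tool y (mm) 0.3787876571153664
```

Blocked again at the rim, at low force. One composite view should settle it: the wrist crop at the tip plus an unrolled rim from the first wrist frame.

```bash
python3 - <<'E'
from h import *
import pickle
s=read_state();c=camera('wrist');pickle.dump((s,c),open('w7.pkl','wb'))
a=cv2.resize(c['color'][0:130,190:380],(800,None) if 0 else (800,int(130*800/190)),interpolation=cv2.INTER_CUBIC)[:340]
s1,c1=pickle.load(open('w1.pkl','rb'));C=(.4785,.3138)
az=np.linspace(-140,-15,400);rows=[]
for z in np.linspace(.168,.128,130):rows.append(rim(c1,s1,C,az,z,.044))
u=cv2.resize(np.array(rows),(800,260))
for g in range(-140,-14,10):
    x=int((g+140)/125*800);cv2.line(u,(x,250),(x,260),(0,0,255),2);cv2.putText(u,str(g),(x,248),0,.4,(255,0,0),1)
for z in(.164,.148,.132):cv2.line(u,(0,int((.168-z)/.04*260)),(12,int((.168-z)/.04*260)),(0,255,0),2)
cv2.imwrite('pics/c4.png',np.vstack([a,u]))
E
```

```text
(no output)
```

View pics/c4.png

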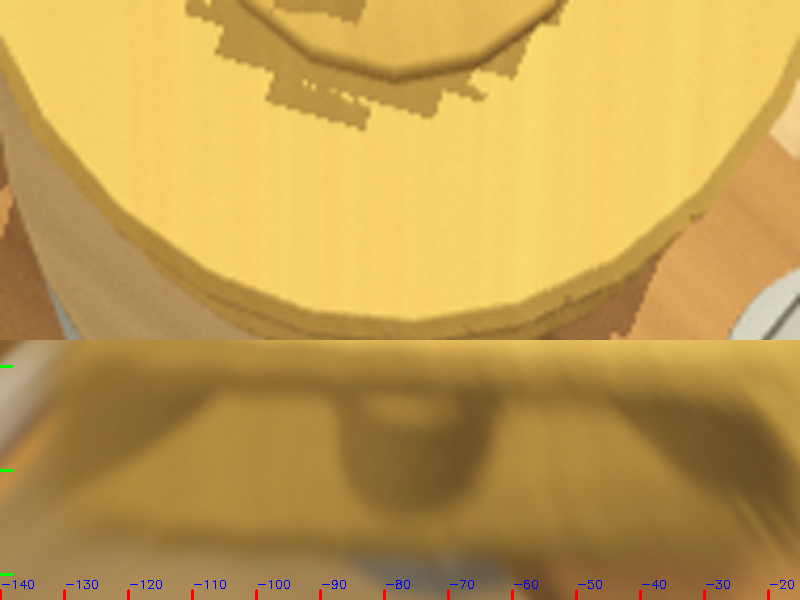

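The unrolled rim puts the hole at az -87…-63 (centre -75), z 0.141–0.156, with a flared mouth. So the azimuth is right, and the small upward reaction suggests the rod tip rides on the lower lip. I'll raise it a little while pressing lightly.

>>> jog_arm(targets=[[[-0.2,0,-0.05],0],[[0,0,-0.05],0],[[0.1,0,-0.05],0],[[0.1,0,0],0],[[0.1,0,0],0],[[0.1,0,-0.03],0],[[0.1,0,-0.03],0],[[0.1,0,0],0],[[0,0,0],0],[[0,0,0],0]])

```text
clock: 12.42
tcp_pos: [0.5133, 0.1796, 0.1401]
ee_rot: [1.916, 2.479, -0.011]
ft_force: [3.6, -13.3, -1.8]
grip_width: 0.252
gripper_force: 40.0
```

```bash
python3 pol.py
```

```text
12.42 [0.5133 0.1796 0.1401] [ 1.916  2.479 -0.011] q [ 0.24  0.1   1.49 -0.01  1.55 -0.02] F [  3.6 -13.3  -1.8] w 0.252 39.98029410839081
tool-x az 104.61618081424466 TCP radius 0.13862406276216924 az -75.4775372789624 tip r 0.03592406276216924 rod z 0.14987382168403643
axis is at tool y (mm) 0.22673256485940818
```

>>> jog_arm(targets=[[[0,0.1,0],0],[[0,0.1,0.05],0],[[0,0.1,0.05],0],[[0,0.1,0.05],0],[[0,0,0],0],[[0,0,0],0],[[0,0,0],0],[[0,0,0],0],[[0,0,0],0],[[0,0,0],0]])

```text
clock: 13.25
tcp_pos: [0.518, 0.1826, 0.1381]
ee_rot: [1.917, 2.48, -0.004]
ft_force: [5.9, -7.4, -5.1]
grip_width: 0.251
gripper_force: 40.0
```

```bash
python3 pol.py; python3 - <<'E'
from h import *
from rod import rod
import pickle
s=read_state();c=camera('wrist')
p,r=rod(c,s);print(np.round(r*1000,1))
S=camera('scene');C=(.4785,.3138)
for z in(.145,.148,.151):
    az=np.arange(55,155,4);print(z,rim(S,None,C,az,z,.044).astype(int).sum(1)//3)
pickle.dump((s,c,S),open('w8.pkl','wb'))
E
```

```text
13.25 [0.518  0.1826 0.1381] [ 1.917  2.48  -0.004] q [ 0.24  0.11  1.48 -0.01  1.55 -0.01] F [ 5.9 -7.4 -5.1] w 0.251 40.04248559474945
tool-x az 104.60302706440534 TCP radius 0.13699392477960198 az -73.22070203428086 tip r 0.034293924779601984 rod z 0.14792959918625534
axis is at tool y (mm) -5.2020681748384625
tip x 0.125 y slope,off [-0.084   0.0062] z slope,off [-0.1673  0.0006] width 0.009365226329591098
[[ 4.80e+01  8.00e-01 -9.80e+00  9.20e+00  1.47e+05]
 [ 5.20e+01  8.00e-01 -1.00e+01  9.20e+00  1.50e+05]
 [ 5.60e+01  8.00e-01 -1.03e+01  9.10e+00  1.56e+05]
 [ 6.00e+01  8.00e-01 -9.90e+00  9.50e+00  1.54e+05]
 [ 6.40e+01  1.00e+00 -9.90e+00  9.50e+00  1.66e+05]
 [ 6.80e+01  1.00e+00 -1.01e+01  9.50e+00  1.70e+05]
 [ 7.20e+01  1.00e+00 -9.90e+00  9.40e+00  1.59e+05]
 [ 7.60e+01  1.00e+00 -9.80e+00  9.30e+00  1.79e+05]
 [ 8.00e+01  1.00e+00 -9.80e+00  9.30e+00  1.79e+05]
 [ 8.40e+01  1.00e+00 -9.90e+00  9.20e+00  1.68e+05]
 [ 8.80e+01  1.00e+00 -9.80e+00  9.10e+00  1.76e+05]
 [ 9.20e+01 -9.00e-01 -1.04e+01  1.36e+01  2.12e+05]
 [ 9.60e+01 -5.30e+00 -2.24e+01  3.60e+01  9.07e+05]
 [ 1.00e+02 -4.80e+00 -2.27e+01  4.93e+01  1.19e+06]]
0.145 [165 172 178 181 184 185 187 188 186 179 170 164 158 147 141 155 175 184
 187 187 186 183 177 165 149]
0.148 [161 164 170 175 179 183 185 186 184 176 167 163 156 142 128 130 150 171
 181 181 179 174 164 151 139]
0.151 [161 162 163 166 171 177 182 184 183 175 167 164 158 142 124 116 126 151
 167 166 159 151 140 132 129]
```

```bash
python3 - <<'E'
from h import *
import pickle
s=read_state();print(s['ft_force'],s['ft_torque'],np.round(s['joint_efforts'],2))
Rm=rot(s['ee_rot']);print('tool frame F',np.round(Rm.T@np.array(s['ft_force']),2),'M',np.round(Rm.T@np.array(s['ft_torque']),3))
for n in('w4.pkl','w7.pkl','w6.pkl','w8.pkl','w3.pkl'):
    t=pickle.load(open(n,'rb'))[0];Rm=rot(t['ee_rot']);print(n,'F',np.round(Rm.T@np.array(t['ft_force']),2),'M',np.round(Rm.T@np.array(t['ft_torque']),3))
c=camera('wrist');S=camera('scene');T=camera('top')
f=lambda im,y,x,h,w:cv2.resize(im[y:y+h,x:x+w],(400,300),interpolation=cv2.INTER_CUBIC)
cv2.imwrite('pics/c5.png',np.vstack([np.hstack([f(c['color'],0,180,150,200),f(S['color'],175,200,105,140)]),np.hstack([f(T['color'],150,190,105,140),cv2.resize(T['color'],(400,300))])]))
E
```

```text
[ 5.66602907 -7.85100897 -4.63726885] [-1.82929292 -1.14492448 -0.33473033] [  5.42 -37.02 -30.5    3.4    1.3   -0.33]
tool frame F [-8.99  3.49  4.71] M [-0.644 -2.06   0.334]
w4.pkl F [-0.33 -0.25  1.68] M [ 0.044 -0.067 -0.075]
w7.pkl F [-8.91  0.09  0.28] M [ 0.16  -1.59  -0.083]
w6.pkl F [-0.22  0.08  2.31] M [ 0.088 -0.011  0.042]
w8.pkl F [-8.61  3.86  5.18] M [-0.617 -2.082  0.324]
w3.pkl F [-0.06  0.04  2.02] M [ 0.045 -0.114 -0.004]
```

```bash
python3 - <<'E'
import cv2,numpy as np,pickle
from h import *
s1,c1=pickle.load(open('w1.pkl','rb'));g=cv2.imread('pics/c5.png')
a=c1['color'][100:160,50:110];a=cv2.convertScaleAbs(a,alpha=1.6,beta=-60);g[300:,400:]=cv2.resize(cv2.resize(a,(400,400),interpolation=cv2.INTER_CUBIC)[50:350],(400,300))
cv2.imwrite('pics/c6.png',g)
P=cloud(c1,s1)
for v in range(108,152,4):print(v,' '.join('%d/%d'%(1000*(np.hypot(P[v,u,0]-.479,P[v,u,1]-.314)),1000*P[v,u,2]) for u in range(66,102,3)))
E
```

```text
108 42/160 31/139 34/140 35/139 37/140 39/141 40/139 41/138 42/136 43/135 33/113 22/86
112 43/162 42/158 38/148 37/144 37/141 37/139 39/139 41/139 42/139 42/134 20/90 20/86
116 42/162 42/159 40/153 40/150 40/147 39/144 41/143 40/139 42/139 42/137 42/133 20/88
120 42/163 42/160 41/156 41/154 41/150 42/149 42/146 41/141 41/139 42/137 42/134 21/91
124 42/163 43/162 42/158 41/154 42/152 42/150 43/148 42/144 42/140 43/138 42/135 21/91
128 42/163 43/163 43/159 42/155 42/154 43/151 42/148 43/145 42/141 41/137 42/135 20/90
132 157/344 43/163 42/159 42/156 43/154 43/152 43/149 43/146 43/144 42/138 43/136 20/90
136 41/163 42/162 42/159 41/154 43/155 42/150 43/149 42/145 43/143 42/138 43/136 20/89
140 41/162 43/162 43/159 42/156 42/152 42/150 42/146 42/144 42/140 42/138 43/136 21/87
144 42/163 43/162 43/160 40/152 40/149 40/146 39/142 39/139 41/138 42/138 43/136 21/84
148 42/164 43/162 43/159 33/139 35/140 37/140 39/140 40/139 41/138 43/138 42/133 23/84
```

View pics/c6.png

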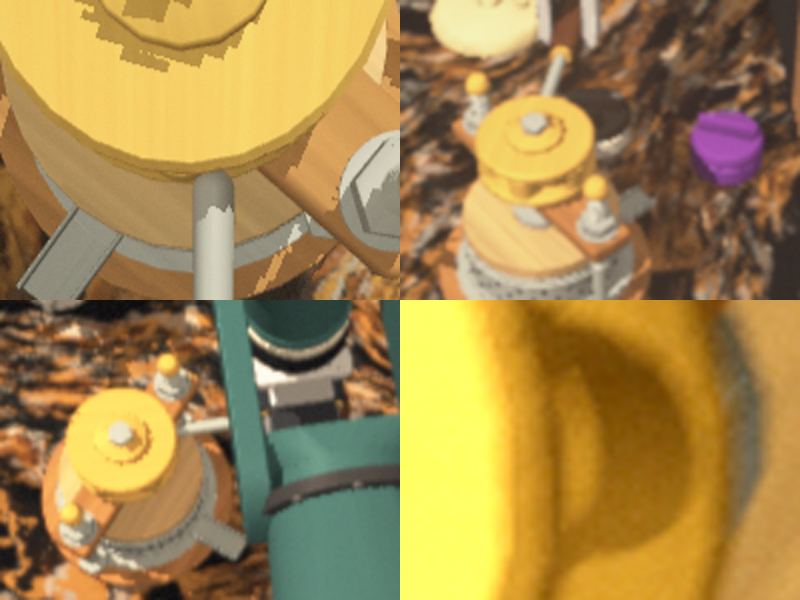

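The depth data settles it. The dark patch at (83,128) is solid, with the rim at r≈42 mm right across it, and the real recesses lie on either side with floors at z≈0.139. I'll map the recesses by azimuth from depth.

```bash
python3 - <<'E'
from h import *
import pickle
s1,c1=pickle.load(open('w1.pkl','rb'));_,c8,S8=pickle.load(open('w8.pkl','rb'));_,d0=pickle.load(open('d0.pkl','rb'))
for n,P,C in(('w1',cloud(c1,s1),(.479,.314)),('scene0',cloud(d0['scene']),(.479,.3155)),('top',cloud(d0['top']),(.4778,.3135))):
    r=np.hypot(P[...,0]-C[0],P[...,1]-C[1]);az=np.degrees(np.arctan2(P[...,1]-C[1],P[...,0]-C[0]));z=P[...,2]
    m=(z>.134)&(z<.158)&(r<.05)
    print(n)
    for a in range(-180,180,5):
        k=m&(az>=a)&(az<a+5)
        if k.sum()>8:print(a+2.5,k.sum(),'r min/p10/med',np.round(1000*np.percentile(r[k],[0,10,50])).astype(int),'frac recessed %.2f'%np.mean(r[k]<.039))
E
```

```text
w1
-137.5 31 r min/p10/med [43 44 44] frac recessed 0.00
-132.5 94 r min/p10/med [42 42 43] frac recessed 0.00
-127.5 111 r min/p10/med [38 40 41] frac recessed 0.02
-122.5 94 r min/p10/med [36 37 40] frac recessed 0.36
-117.5 92 r min/p10/med [36 37 41] frac recessed 0.33
-112.5 102 r min/p10/med [34 36 41] frac recessed 0.36
-107.5 110 r min/p10/med [34 35 40] frac recessed 0.38
-102.5 119 r min/p10/med [33 35 40] frac recessed 0.42
-97.5 118 r min/p10/med [33 35 40] frac recessed 0.36
-92.5 96 r min/p10/med [37 38 41] frac recessed 0.24
-87.5 121 r min/p10/med [39 40 42] frac recessed 0.00
-82.5 153 r min/p10/med [41 42 43] frac recessed 0.00
-77.5 164 r min/p10/med [41 42 43] frac recessed 0.00
-72.5 154 r min/p10/med [41 42 43] frac recessed 0.00
-67.5 159 r min/p10/med [39 40 41] frac recessed 0.00
-62.5 139 r min/p10/med [35 37 40] frac recessed 0.35
-57.5 146 r min/p10/med [32 34 40] frac recessed 0.45
-52.5 144 r min/p10/med [32 34 40] frac recessed 0.43
-47.5 149 r min/p10/med [32 35 40] frac recessed 0.44
-42.5 132 r min/p10/med [33 34 40] frac recessed 0.42
-37.5 137 r mi
[... 929 characters left out ...]
ssed 0.00
102.5 16 r min/p10/med [42 42 44] frac recessed 0.00
107.5 17 r min/p10/med [40 41 44] frac recessed 0.00
112.5 13 r min/p10/med [37 40 43] frac recessed 0.08
117.5 13 r min/p10/med [34 35 40] frac recessed 0.31
122.5 14 r min/p10/med [27 31 38] frac recessed 0.57
127.5 13 r min/p10/med [26 29 39] frac recessed 0.54
132.5 12 r min/p10/med [27 28 38] frac recessed 0.50
137.5 13 r min/p10/med [30 31 39] frac recessed 0.46
142.5 15 r min/p10/med [29 35 38] frac recessed 0.60
147.5 17 r min/p10/med [35 38 41] frac recessed 0.24
152.5 16 r min/p10/med [38 40 42] frac recessed 0.06
157.5 9 r min/p10/med [42 42 44] frac recessed 0.00
162.5 9 r min/p10/med [42 42 43] frac recessed 0.00
top
```

This fits the stated start range: the holes are at az -107 and -47, and the solid land at -77 is what I was pushing on. I'll back off, move to the hole at -107 and remeasure the rod.

```bash
python3 - <<'E'
from h import *
b=[.518+.033*.252,.1826-.033*.968,.138]
plan([.4321,.1638,.138],72.8,12,start=(b,104.6))
E
```

```text
[[[0.3,-0.73,-0.0],0.046],[[0.27,-0.75,-0.0],0.046],[[0.23,-0.76,-0.0],0.046],[[0.2,-0.77,-0.0],0.046],[[0.16,-0.78,-0.0],0.046],[[0.13,-0.78,-0.0],0.046],[[0.09,-0.79,-0.0],0.046],[[0.06,-0.79,-0.0],0.046],[[0.02,-0.79,-0.0],0.046],[[-0.02,-0.79,-0.0],0.046]]
[[[-0.05,-0.79,-0.0],0.046],[[-0.09,-0.79,-0.0],0.046]]
```

>>> jog_arm(targets=[[[-1.1,0,0],0],[[-1.1,0,0],0],[[-1.1,0,0],0],[[0.3,-0.73,0],0.046],[[0.27,-0.75,0],0.046],[[0.23,-0.76,0],0.046],[[0.2,-0.77,0],0.046],[[0.16,-0.78,0],0.046],[[0.13,-0.78,0],0.046],[[0.09,-0.79,0],0.046]])

```text
clock: 14.33
tcp_pos: [0.4687, 0.1612, 0.1388]
ee_rot: [-2.293, -2.146, -0.001]
ft_force: [0.1, 0.6, -2.5]
grip_width: 0.251
gripper_force: 40.0
```

>>> jog_arm(targets=[[[0.06,-0.79,0],0.046],[[0.02,-0.79,0],0.046],[[-0.02,-0.79,0],0.046],[[-0.05,-0.79,0],0.046],[[-0.09,-0.79,0],0.046],[[0,0,0],0],[[0,0,0],0],[[0,0,0],0],[[0,0,0],0],[[0,0,0],0]])

```text
clock: 15.17
tcp_pos: [0.4303, 0.1666, 0.1386]
ee_rot: [-2.523, -1.872, -0.0]
ft_force: [-0.2, 0.5, -2.4]
grip_width: 0.253
gripper_force: 40.0
```

```bash
python3 pol.py; python3 - <<'E'
from h import *
from rod import rod
s=read_state();c=camera('wrist');p,r=rod(c,s);print(np.round(r[::4]*1000,1))
# where the rim's near edge and centre appear in this view
P=cloud(c,s);m=(P[...,2]>.160)&(P[...,2]<.168);cn=max(cv2.findContours(m.astype(np.uint8),0,1)[0],key=cv2.contourArea)[:,0];cn=cn[cn[:,1]>3]
from scipy.optimize import least_squares
w=onplane(c,cn,.1643,s)[:,:2];o=least_squares(lambda q:np.hypot(*(w-q).T)-.044,[.4785,.3138],loss='soft_l1',f_scale=.0007);print('C here',o.x,np.abs(o.fun).mean(),len(w))
plan([.4321,.1638,.138],72.8,1)
E
```

```text
15.17 [0.4303 0.1666 0.1386] [-2.523 -1.872 -0.   ] q [ 0.25 -0.09  1.68  0.    1.55  0.54] F [-0.2  0.5 -2.4] w 0.253 39.993295669555664
tool-x az 73.16453670628228 TCP radius 0.15487592292608057 az -108.14459595768925 tip r 0.05217592292608057 rod z 0.14838047459674045
axis is at tool y (mm) 3.5384017219115744
tip x 0.125 y slope,off [-0.0043  0.0001] z slope,off [ 0.007  -0.0108] width 0.009601891730270668
[[ 4.80e+01 -3.00e-01 -1.03e+01  9.80e+00  1.51e+05]
 [ 6.40e+01 -0.00e+00 -1.04e+01  9.50e+00  1.62e+05]
 [ 8.00e+01 -3.00e-01 -1.03e+01  9.70e+00  1.68e+05]
 [ 9.60e+01 -3.00e-01 -9.30e+00  7.50e+00  7.50e+04]]
C here [0.47808563 0.31439793] 0.00020206333036677814 169
[[[-0.22,0.26,0.05],0.006]]
```

>>> jog_arm(targets=[[[0,0.34,0.05],0.006],[[0,0,0],0],[[0.5,0,0],0],[[0.5,0,0],0],[[0.5,0,0],0],[[0.5,0,0],0],[[0.5,0,0],0],[[0.5,0,0],0],[[0.5,0,0],0],[[0,0,0],0]])

```text
clock: 16.05
tcp_pos: [0.4437, 0.2001, 0.138]
ee_rot: [-2.527, -1.866, -0.0]
ft_force: [-0.4, 0.0, -1.9]
grip_width: 0.251
gripper_force: 40.0
```

```bash
sed -i 's/^C=.*/C=np.array([.4782,.3142])/;s/-.1027/-.0985/' pol.py; python3 pol.py
```

```text
16.05 [0.4437 0.2001 0.138 ] [-2.527 -1.866 -0.   ] q [ 0.31 -0.03  1.63  0.    1.55  0.61] F [-0.4  0.  -1.9] w 0.251 39.99347984790802
tool-x az 72.87033113496335 TCP radius 0.11915932651663196 az -106.8288417121316 tip r 0.02065932651663195 rod z 0.14783029443965204
axis is at tool y (mm) -0.6256340790272428
```

Inserted 23 mm deep with no resistance. First clockwise stroke.

>>> jog_arm(targets=[[[0.2,-0.06,0],0],[[0.06,-1.16,0.01],0.1],[[0.06,-1.16,0.01],0.1],[[0.06,-1.16,0.02],0.1],[[0.06,-1.16,0.02],0.1],[[0.06,-1.16,0.02],0.1],[[0.06,-1.16,0.02],0.1],[[0.06,-1.16,0.02],0.1],[[0.06,-1.16,0.02],0.1],[[0,0,0],0]])

```text
clock: 16.88
tcp_pos: [0.3753, 0.2568, 0.1369]
ee_rot: [3.05, 0.721, 0.002]
ft_force: [3.1, -9.5, -1.3]
grip_width: 0.253
gripper_force: 40.4
```

```bash
python3 pol.py
```

```text
16.88 [0.3753 0.2568 0.1369] [3.05e+00 7.21e-01 2.00e-03] q [ 0.48 -0.1   1.69 -0.01  1.55  1.59] F [ 3.1 -9.5 -1.3] w 0.253 40.37528872489929
tool-x az 26.593849598019773 TCP radius 0.11778422887695593 az -150.8601049038838 tip r 0.019284228876955925 rod z 0.14667931901218914
axis is at tool y (mm) -5.232240320666571
```

>>> jog_arm(targets=[[[0.05,-1.25,0.02],0.1],[[0.05,-1.25,0.02],0.1],[[0.06,-1.2,0.02],0.1],[[0.06,-1.2,0.02],0.1],[[0.06,-1.2,0.02],0.1],[[0,0,0],0],[[0,0,0],0],[[0,0,0],0],[[0,0,0],0],[[0,0,0],0]])

```text
clock: 17.72
tcp_pos: [0.3608, 0.3149, 0.1355]
ee_rot: [3.134, -0.052, -0.001]
ft_force: [-1.1, -8.3, 1.0]
grip_width: 0.251
gripper_force: 40.2
```

```bash
python3 pol.py
```

```text
17.72 [0.3608 0.3149 0.1355] [ 3.134e+00 -5.200e-02 -1.000e-03] q [ 0.6  -0.04  1.64 -0.01  1.55  2.21] F [-1.1 -8.3  1. ] w 0.251 40.2263742685318
tool-x az -1.8836421607299094 TCP radius 0.11740483000965396 az 179.63666690580797 tip r 0.018904830009653956 rod z 0.14525584357383248
axis is at tool y (mm) -3.114900816237745
```

>>> jog_arm(targets=[[[0,0.3,0],0],[[-0.75,0,0],0],[[-0.75,0,0],0],[[-0.75,0,0],0],[[-0.75,0,0],0],[[-0.75,0,0],0],[[-0.75,0,0],0],[[0.1,1.9,0],-0.115],[[0.1,1.9,0],-0.115],[[0.1,1.9,0],-0.115]])

```text
clock: 18.55
tcp_pos: [0.3224, 0.2605, 0.1357]
ee_rot: [-3.1, -0.507, -0.0]
ft_force: [0.2, 0.3, -1.6]
grip_width: 0.252
gripper_force: 40.0
```

>>> jog_arm(targets=[[[0.1,1.9,0],-0.115],[[0.1,1.9,0],-0.115],[[0.1,1.9,0],-0.115],[[0.1,1.9,0],-0.115],[[0.1,1.9,0],-0.115],[[0.1,1.9,0],-0.115],[[0.1,1.9,0],-0.115],[[0.1,1.9,0],-0.115],[[0.1,1.9,0],-0.115],[[0.1,1.9,0],-0.115]])

```text
clock: 19.38
tcp_pos: [0.4634, 0.1466, 0.1358]
ee_rot: [-2.329, -2.108, -0.001]
ft_force: [-0.4, -0.7, -2.6]
grip_width: 0.253
gripper_force: 40.0
```

```bash
python3 pol.py; cat > holes.py <<'E'
from h import *
def holes(P,C,step=4):
    r=np.hypot(P[...,0]-C[0],P[...,1]-C[1]);az=np.degrees(np.arctan2(P[...,1]-C[1],P[...,0]-C[0]));z=P[...,2]
    m=(z>.132)&(z<.157)&(r<.05);f=m&(r<.039);o=[]
    for a in range(-180,180,step):
        k=m&(az>=a)&(az<a+step)
        if k.sum()>6:o.append('%d:%.1f'%(a+step/2,np.mean(r[k]<.039)))
    print(' '.join(o));m=(z>.157)&(z<.168)&(r<.04)&(r>.028);print('top z',np.median(z[m]))
if __name__=='__main__':
    holes(cloud(camera('scene')),(.479,.3155));holes(cloud(camera('top')),(.4778,.3135))
E
python3 holes.py
```

```text
19.38 [0.4634 0.1466 0.1358] [-2.329e+00 -2.108e+00 -1.000e-03] q [ 0.19 -0.03  1.63  0.    1.54  0.29] F [-0.4 -0.7 -2.6] w 0.253 39.99372839927673
tool-x az 84.30337043474009 TCP radius 0.16828521350603015 az -95.05635883275689 tip r 0.06978521350603015 rod z 0.14562416860515845
axis is at tool y (mm) -1.8805197556529982
50:0.1 70:0.2 74:0.2 78:0.3 90:0.0 94:0.0 98:0.0 102:0.0 106:0.0 110:0.4 114:0.5 118:0.4 122:0.5 126:0.7 130:0.3 134:0.5 138:0.6 142:0.6 146:0.1 150:0.1 154:0.0 158:0.0
top z 0.16226715023155058

top z 0.16264663058331197
```

```bash
python3 - <<'E'
from h import *
plan([.5734,.1856,.1358],126.5,8)
E
```

```text
[[[0.63,1.3,-0.0],-0.093],[[0.51,1.35,-0.0],-0.093],[[0.38,1.4,-0.0],-0.093],[[0.25,1.42,-0.0],-0.093],[[0.11,1.44,-0.0],-0.093],[[-0.02,1.45,-0.0],-0.093],[[-0.15,1.44,-0.0],-0.093],[[-0.29,1.42,-0.0],-0.093]]
```

>>> jog_arm(targets=[[[0.6,1.3,0],-0.093],[[0.5,1.35,0],-0.093],[[0.4,1.4,0],-0.093],[[0.25,1.4,0],-0.093],[[0.1,1.45,0],-0.093],[[0,1.45,0],-0.093],[[-0.15,1.45,0],-0.093],[[-0.3,1.4,0],-0.093],[[0,0,0],0],[[0,0,0],0]])

```text
clock: 20.32
tcp_pos: [0.5706, 0.1864, 0.1354]
ee_rot: [-1.414, -2.804, 0.001]
ft_force: [0.2, -0.6, -2.7]
grip_width: 0.252
gripper_force: 40.0
```

```bash
python3 pol.py; python3 - <<'E'
from h import *
from rod import rod
s=read_state();c=camera('wrist');p,r=rod(c,s);print(np.round(r[::3]*1000,1))
plan([.5734,.1856,.1358],126.5,1)
E
python3 holes.py
```

```text
20.32 [0.5706 0.1864 0.1354] [-1.414e+00 -2.804e+00  1.000e-03] q [ 0.22  0.22  1.36  0.    1.56 -0.42] F [ 0.2 -0.6 -2.7] w 0.252 39.9932599067688
tool-x az 126.47167603357916 TCP radius 0.1576428542033204 az -54.13471700869365 tip r 0.05914285420332038 rod z 0.14517053418385528
axis is at tool y (mm) 1.6683898990920754
tip x 0.125 y slope,off [ 0.3776 -0.0226] z slope,off [-0.311   0.0091] width 0.009768868102925456
[[ 4.80e+01  6.00e-01 -1.02e+01  9.80e+00  1.51e+05]
 [ 6.00e+01  8.00e-01 -1.03e+01  9.60e+00  1.68e+05]
 [ 7.20e+01  8.00e-01 -1.03e+01  9.90e+00  1.78e+05]
 [ 8.40e+01  6.00e-01 -1.03e+01  3.41e+01  1.90e+05]
 [ 9.60e+01  1.39e+01 -2.82e+01  3.32e+01  2.35e+05]]
[[[-0.23,0.21,-0.03],-0.0]]
50:0.2 62:0.4 70:0.2 74:0.3 78:0.3 86:0.0 90:0.0 94:0.0 98:0.0 102:0.0 106:0.0 110:0.2 114:0.5 118:0.5 122:0.6 126:0.5 130:0.4 134:0.5 138:0.6 142:0.4 146:0.2 150:0.0 154:0.0 158:0.0
top z 0.16241125163200137
-178:0.0
top z 0.16266514152365397
```

>>> jog_arm(targets=[[[0,0.1,-0.07],0],[[0.5,0,0],0],[[0.5,0,0],0],[[0.5,0,0],0],[[0.5,0,0],0],[[0.5,0,0],0],[[0.5,0,0],0],[[0.5,0,0],0],[[0.5,0,0],0],[[0,0,0],0]])

```text
clock: 21.3
tcp_pos: [0.5479, 0.2194, 0.1364]
ee_rot: [-1.41, -2.807, -0.001]
ft_force: [0.8, 0.1, -1.9]
grip_width: 0.249
gripper_force: 40.0
```

```bash
python3 pol.py
```

```text
21.3 [0.5479 0.2194 0.1364] [-1.410e+00 -2.807e+00 -1.000e-03] q [ 0.28  0.2   1.38  0.    1.56 -0.36] F [ 0.8  0.1 -1.9] w 0.249 39.99357998371124
tool-x az 126.67525994654797 TCP radius 0.11767698102477009 az -53.680329588084575 tip r 0.019176981024770084 rod z 0.14623047587477445
axis is at tool y (mm) 0.7303230359272158
```

>>> jog_arm(targets=[[[0.05,-1.2,0.01],0.1],[[0.05,-1.2,0.02],0.1],[[0.05,-1.2,0.01],0.1],[[0.05,-1.2,0.02],0.1],[[0.05,-1.2,0.01],0.1],[[0.05,-1.2,0.02],0.1],[[0.05,-1.2,0.01],0.1],[[0.05,-1.2,0.02],0.1],[[0.05,-1.2,0.01],0.1],[[0.05,-1.2,0.02],0.1]])

```text
clock: 22.13
tcp_pos: [0.4394, 0.201, 0.1366]
ee_rot: [2.586, 1.771, 0.017]
ft_force: [10.7, -0.1, -3.4]
grip_width: 0.255
gripper_force: 40.8
```

>>> jog_arm(targets=[[[0.05,-1.2,0.02],0.1],[[0.05,-1.2,0.01],0.1],[[0.05,-1.2,0.02],0.1],[[0,0,0],0],[[0,0,0],0],[[0,0,0],0],[[0,0,0],0],[[0,0,0],0],[[0,0,0],0],[[0,0,0],0]])

```text
clock: 22.97
tcp_pos: [0.4072, 0.2175, 0.1358]
ee_rot: [2.819, 1.373, 0.013]
ft_force: [8.3, -3.0, -2.5]
grip_width: 0.255
gripper_force: 40.4
```

```bash
python3 pol.py;python3 holes.py
```

```text
22.97 [0.4072 0.2175 0.1358] [2.819 1.373 0.013] q [ 0.37 -0.09  1.69 -0.01  1.54  1.04] F [ 8.3 -3.  -2.5] w 0.255 40.35160481929779
tool-x az 51.91829872898073 TCP radius 0.119987864887553 az -126.28904895344753 tip r 0.021487864887553 rod z 0.14559175185699505
axis is at tool y (mm) -3.753489351854647
50:0.0 58:0.3 62:0.4 70:0.2 78:0.1 86:0.0 90:0.0 94:0.0 98:0.0 102:0.0 106:0.0 110:0.4 114:0.4 118:0.3 122:0.5 126:0.5 130:0.6 134:0.6 138:0.5 142:0.3 146:0.0 150:0.0 154:0.0 162:0.0
top z 0.16065852920241908

top z 0.16095429330549116
```

>>> jog_arm(targets=[[[0.1,-0.8,0.03],0.06],[[0.1,-0.8,0.03],0.06],[[0.05,-0.8,0.03],0.06],[[0.03,-0.8,0.02],0.06],[[0,0,0],0],[[0,0,0],0],[[0,0,0],0],[[0,0,0],0],[[0,0,0],0],[[0,0,0],0]])

```text
clock: 23.9
tcp_pos: [0.385, 0.2391, 0.1346]
ee_rot: [2.961, 1.022, 0.008]
ft_force: [5.4, -8.9, 0.4]
grip_width: 0.252
gripper_force: 40.8
```

```bash
python3 pol.py;python3 holes.py
```

```text
23.9 [0.385  0.2391 0.1346] [2.961 1.022 0.008] q [ 0.44 -0.11  1.7  -0.01  1.54  1.34] F [ 5.4 -8.9  0.4] w 0.252 40.78845798969269
tool-x az 38.07781810204765 TCP radius 0.11970379378860944 az -141.14996768850645 tip r 0.02120379378860944 rod z 0.14441152357445156
axis is at tool y (mm) -1.6132776307255554
-178:0.6 -174:0.5 -170:0.1 -162:0.0 58:0.0 78:0.0 82:0.0 86:0.0 90:0.1 94:0.1 98:0.4 102:0.5 106:0.5 110:0.3 114:0.5 118:0.3 122:0.5 126:0.2 130:0.1 134:0.0 138:0.0 142:0.0 150:0.0 158:0.3 162:0.6 166:0.7 170:0.6
top z 0.16009223195527256

top z 0.16044200150628907
```

>>> jog_arm(targets=[[[0.05,-0.6,0],0.05],[[0.05,-0.6,0],0.05],[[0.05,-0.6,0],0.05],[[0,0,0],0],[[0,0,0],0],[[0,0,0],0],[[0,0,0],0],[[0,0,0],0],[[0,0,0],0],[[0,0,0],0]])

```text
clock: 24.83
tcp_pos: [0.3755, 0.2531, 0.1342]
ee_rot: [3.028, 0.795, 0.006]
ft_force: [4.8, -12.2, 1.3]
grip_width: 0.258
gripper_force: 42.2
```

```bash
python3 pol.py;python3 holes.py
```

```text
24.83 [0.3755 0.2531 0.1342] [3.028 0.795 0.006] q [ 0.48 -0.11  1.7  -0.01  1.54  1.54] F [  4.8 -12.2   1.3] w 0.258 42.16584758833051
tool-x az 29.409558677454054 TCP radius 0.11953008552508966 az -149.26732954292578 tip r 0.021030085525089656 rod z 0.14395716183071658
axis is at tool y (mm) -2.7600212433878606
-174:0.4 -166:0.1 -146:0.1 54:0.2 74:0.0 78:0.0 82:0.0 86:0.0 90:0.0 94:0.4 98:0.6 102:0.5 106:0.4 110:0.4 114:0.6 118:0.5 122:0.6 126:0.2 130:0.0 134:0.0 138:0.0 142:0.0 146:0.0 150:0.0 158:0.6 162:0.1 166:0.5 178:0.6
top z 0.1600976100092335

top z nan
  return _methods._mean(a, axis=axis, dtype=dtype,
  ret = ret.dtype.type(ret / rcount)
```

>>> jog_arm(targets=[[[0.04,-0.4,0],0.03],[[0.04,-0.4,0],0.03],[[0,-0.3,0],0.02],[[0,0,0],0],[[0,0,0],0],[[0,0,0],0],[[0,0,0],0],[[0,0,0],0],[[0,0,0],0],[[0,0,0],0]])

```text
clock: 25.77
tcp_pos: [0.3706, 0.2626, 0.1338]
ee_rot: [3.056, 0.672, 0.004]
ft_force: [4.2, -13.0, 0.3]
grip_width: 0.267
gripper_force: 43.3
```

```bash
python3 pol.py;python3 holes.py 2>/dev/null
```

```text
25.77 [0.3706 0.2626 0.1338] [3.056 0.672 0.004] q [ 0.5  -0.1   1.7  -0.01  1.54  1.64] F [  4.2 -13.    0.3] w 0.267 43.3198091480881
tool-x az 24.801829966367333 TCP radius 0.11929649721402479 az -154.3882037859981 tip r 0.02079649721402478 rod z 0.14360224345387138
axis is at tool y (mm) -1.6863880375621498
-178:0.8 -170:0.1 -166:0.0 46:0.3 78:0.0 82:0.0 86:0.0 90:0.1 94:0.3 98:0.5 102:0.4 106:0.4 110:0.3 114:0.5 118:0.5 122:0.6 126:0.2 130:0.1 134:0.0 138:0.0 142:0.0 146:0.0 158:0.4 162:0.4 166:0.4 178:0.7
top z 0.16019412194731952

top z nan
```

```bash
cat > tq.py <<'E'
from h import *
from rod import rod
s=read_state();C=np.array([.4782,.3142]);d=np.array(s['tcp_pos'])[:2]-C;F=s['ft_force'];M=s['ft_torque']
print('Mz',M[2],'moment on tool about collar axis',M[2]+d[0]*F[1]-d[1]*F[0])
c=camera('wrist')
try:
    p,r=rod(c,s);k=r[:,0]<.085;print('rod yaw in tool deg',np.degrees(np.arctan(np.polyfit(r[k,0],r[k,1],1)[0])),np.round(r[:8,1]*1000,1))
except Exception as e:print(e)
E
python3 tq.py
```

```text
Mz -1.2605541449087234 moment on tool about collar axis 0.2904646571675734
tip x 0.125 y slope,off [-0.1827  0.0167] z slope,off [-0.3255  0.007 ] width 0.020233115997996227
rod yaw in tool deg -12.265676885759376 [5.3 5.8 6.6 7.1 7.6 8.  8.6 0. ]
```

The net moment on the collar is still only 0.3 N m, because the bar has yawed about 8° in the grip and lies skewed across its hole. The hole azimuth (-130°) and collar height both match seated. To be sure, I'll square the bar up in the hole and press on.

```bash
python3 - <<'E'
from h import *
plan([.4012,.2269,.1340],55.8,8)
E
```

```text
[[[0.16,0.57,-0.0],-0.068],[[0.12,0.58,-0.0],-0.068],[[0.08,0.58,-0.0],-0.068],[[0.04,0.59,-0.0],-0.068],[[0.0,0.59,-0.0],-0.068],[[-0.04,0.59,-0.0],-0.068],[[-0.08,0.58,-0.0],-0.068],[[-0.12,0.58,-0.0],-0.068]]
```

>>> jog_arm(targets=[[[0.16,0.6,0],-0.068],[[0.12,0.6,0],-0.068],[[0.08,0.6,0],-0.068],[[0.04,0.6,0],-0.068],[[0,0.6,0],-0.068],[[-0.04,0.6,0],-0.068],[[-0.08,0.6,0],-0.068],[[-0.12,0.6,0],-0.068],[[0,0,0],0],[[0,0,0],0]])

```text
clock: 26.75
tcp_pos: [0.4021, 0.2265, 0.1333]
ee_rot: [2.764, 1.471, -0.001]
ft_force: [5.6, -10.5, -3.0]
grip_width: 0.266
gripper_force: 41.4
```

```bash
python3 pol.py;python3 tq.py; python3 holes.py 2>/dev/null;python3 - <<'E'
from h import *
plan([.4012,.2269,.1340],55.8,1)
E
```

```text
26.75 [0.4021 0.2265 0.1333] [ 2.764e+00  1.471e+00 -1.000e-03] q [ 0.4  -0.09  1.69 -0.01  1.54  0.99] F [  5.6 -10.5  -3. ] w 0.266 41.40983771067113
tool-x az 56.0248829309634 TCP radius 0.11608666583908347 az -130.95639220791003 tip r 0.01758666583908347 rod z 0.14305451414154574
axis is at tool y (mm) 14.109553458684145
Mz -0.8959923729690238 moment on tool about collar axis 0.3900290216744047
tip x 0.125 y slope,off [-0.0512  0.0103] z slope,off [-0.4038  0.0115] width 0.03273518785976389
rod yaw in tool deg 8.422152576107175 [ 5.   5.2  5.7  6.1  6.6  7.2 14.1 11.8]
-174:0.6 -166:0.0 78:0.0 82:0.0 86:0.0 90:0.1 94:0.1 98:0.5 102:0.3 106:0.4 110:0.4 114:0.3 118:0.4 122:0.5 126:0.2 130:0.0 134:0.0 138:0.0 142:0.0 146:0.1 150:0.2 158:0.5 162:0.3 166:0.4
top z 0.16020187262795005

top z 0.16063061514396137
[[[-0.02,-0.09,-0.07],0.004]]
```

>>> jog_arm(targets=[[[-0.15,-0.3,-0.05],0.03],[[0,-0.3,0],0.03],[[0,-0.3,0],0.03],[[0,-0.3,0],0.03],[[0,0,0],0],[[0,0,0],0],[[0,0,0],0],[[0,0,0],0],[[0,0,0],0],[[0,0,0],0]])

```text
clock: 27.73
tcp_pos: [0.3929, 0.2339, 0.134]
ee_rot: [2.848, 1.304, 0.007]
ft_force: [8.5, -5.6, -4.4]
grip_width: 0.272
gripper_force: 41.7
```

```bash
python3 pol.py;python3 tq.py; python3 holes.py 2>/dev/null
```

```text
27.73 [0.3929 0.2339 0.134 ] [2.848 1.304 0.007] q [ 0.42 -0.1   1.7  -0.01  1.54  1.13] F [ 8.5 -5.6 -4.4] w 0.272 41.71377908438444
tool-x az 49.18789793496387 TCP radius 0.11715152903379973 az -136.75595011764253 tip r 0.018651529033799727 rod z 0.14379517809713283
axis is at tool y (mm) 12.131478645307777
Mz -0.9880994226986395 moment on tool about collar axis 0.17104937653350483
tip x 0.125 y slope,off [-0.0893  0.0131] z slope,off [-0.3759  0.0107] width 0.026847538090199873
rod yaw in tool deg 5.565999521834507 [ 5.6  6.2  6.6  7.4  8.   8.4 11.  11.5]
-174:0.6 -170:0.0 -138:0.0 74:0.0 78:0.0 82:0.0 86:0.0 90:0.0 94:0.3 98:0.5 102:0.4 106:0.5 110:0.3 114:0.5 118:0.4 122:0.3 126:0.2 130:0.0 134:0.0 138:0.0 142:0.0 146:0.0 158:0.4 162:0.6 170:0.7
top z 0.160187243881592

top z 0.15943803861123462
```

>>> jog_arm(targets=[[[0.05,-0.25,0],0.06],[[0.05,-0.25,0],0.06],[[0.05,-0.25,0],0.06],[[0.05,-0.25,0],0.06],[[0,0,0],0],[[0,0,0],0],[[0,0,0],0],[[0,0,0],0],[[0,0,0],0],[[0,0,0],0]], newtons=60)

```text
clock: 28.72
tcp_pos: [0.3837, 0.2455, 0.1338]
ee_rot: [2.99, 0.964, 0.0]
ft_force: [1.5, -2.2, -1.9]
grip_width: 0.259
gripper_force: 58.0
```

```bash
python3 pol.py;python3 tq.py; python3 holes.py 2>/dev/null
```

```text
28.72 [0.3837 0.2455 0.1338] [2.99  0.964 0.   ] q [ 0.45 -0.1   1.7  -0.    1.54  1.39] F [ 1.5 -2.2 -1.9] w 0.259 57.98453135881573
tool-x az 35.74504593860124 TCP radius 0.11683754219172829 az -144.01439636259727 tip r 0.018337542191728284 rod z 0.14361848595104917
axis is at tool y (mm) -0.4905437703575879
Mz -0.2247443312985297 moment on tool about collar axis 0.0906235639167403
tip x 0.125 y slope,off [-0.1017  0.0093] z slope,off [-0.3507  0.0084] width 0.02676527319719086
rod yaw in tool deg -7.684228898800186 [ 3.1  3.3  3.8  4.3  4.3  4.7  2.8 -0.9]
-178:0.6 -170:0.1 -166:0.0 -142:0.0 78:0.0 82:0.0 86:0.0 90:0.0 94:0.4 98:0.5 102:0.3 106:0.3 110:0.4 114:0.5 118:0.4 122:0.5 126:0.3 130:0.0 134:0.0 138:0.0 142:0.0 146:0.0 158:0.2 162:0.4 166:0.4 170:0.6 174:0.6
top z 0.16016200447757067

top z 0.1597845352622106
```

>>> jog_arm(targets=[[[0.03,-0.5,0],0.06],[[0.03,-0.5,0],0.06],[[0.03,-0.5,0],0.06],[[0.03,-0.5,0],0.06],[[0,0,0],0],[[0,0,0],0],[[0,0,0],0],[[0,0,0],0],[[0,0,0],0],[[0,0,0],0]])

```text
clock: 29.7
tcp_pos: [0.3738, 0.2633, 0.1336]
ee_rot: [3.084, 0.599, -0.003]
ft_force: [-2.6, -4.2, -1.8]
grip_width: 0.257
gripper_force: 58.0
```

```bash
python3 pol.py;python3 tq.py; python3 holes.py 2>/dev/null
```

```text
29.7 [0.3738 0.2633 0.1336] [ 3.084e+00  5.990e-01 -3.000e-03] q [ 0.49 -0.09  1.69  0.    1.54  1.68] F [-2.6 -4.2 -1.8] w 0.257 57.98820053692907
tool-x az 22.00312196536118 TCP radius 0.1162026679648725 az -153.99843845102518 tip r 0.017702667964872493 rod z 0.1433594400352454
axis is at tool y (mm) -8.102719320307116
Mz -0.2306864906878242 moment on tool about collar axis 0.0699817896522559
tip x 0.125 y slope,off [-0.1337  0.0096] z slope,off [-0.3721  0.0094] width 0.036090713057101896
rod yaw in tool deg -18.154639144885227 [ 3.   3.2  3.6  4.1  4.1  4.6 -3.8 -8.4]
-174:0.7 -170:0.1 -166:0.0 -146:0.0 82:0.0 86:0.0 90:0.0 94:0.2 98:0.6 102:0.2 106:0.7 110:0.3 114:0.6 118:0.6 122:0.4 126:0.2 130:0.0 134:0.0 138:0.0 142:0.0 146:0.0 154:0.1 158:0.5 162:0.4 174:0.6
top z 0.16020938958792558

top z nan
```

The pocket is wider than assumed, so the bar is floating between its walls. I'll move it sideways onto the driving wall at the rim.

>>> jog_arm(targets=[[[0,-0.2,0],0],[[0,-0.2,0],0],[[0,-0.2,0],0],[[0,-0.2,0],0],[[0,0,0],0],[[0,0,0],0],[[0,0,0],0],[[0,0,0],0],[[0,0,0],0],[[0,0,0],0]])

```text
clock: 30.68
tcp_pos: [0.3725, 0.267, 0.1334]
ee_rot: [3.077, 0.591, -0.0]
ft_force: [-0.2, -12.1, 0.3]
grip_width: 0.267
gripper_force: 60.6
```

```bash
python3 pol.py;python3 tq.py; python3 holes.py 2>/dev/null
```

```text
30.68 [0.3725 0.267  0.1334] [ 3.077  0.591 -0.   ] q [ 0.5  -0.09  1.69 -0.01  1.54  1.7 ] F [ -0.2 -12.1   0.3] w 0.267 60.63170182518661
tool-x az 21.749995426437486 TCP radius 0.11578413807052976 az -155.93578472869856 tip r 0.017284138070529753 rod z 0.14323900288495767
axis is at tool y (mm) -4.675330034187734
Mz -0.9402055531046123 moment on tool about collar axis 0.3233809466857654
tip x 0.125 y slope,off [-0.1693  0.0142] z slope,off [-0.3756  0.0095] width 0.03680427380399438
rod yaw in tool deg -17.50501714391269 [ 5.   5.2  5.7  6.3  6.9  7.3 -1.  -4.8]
-174:0.7 -170:0.3 78:0.0 82:0.0 86:0.0 90:0.0 94:0.4 98:0.5 102:0.4 106:0.4 110:0.3 114:0.4 118:0.4 122:0.5 126:0.2 130:0.0 134:0.1 138:0.0 142:0.0 146:0.0 158:0.2 166:0.6 170:0.6
top z 0.16019976675725622

top z nan
```

>>> jog_arm(targets=[[[0,-0.25,0],0.01],[[0,-0.25,0],0.01],[[0,-0.25,0],0.01],[[0,-0.25,0],0.01],[[0,0,0],0],[[0,0,0],0],[[0,0,0],0],[[0,0,0],0],[[0,0,0],0],[[0,0,0],0]])

```text
clock: 31.67
tcp_pos: [0.3704, 0.2732, 0.1333]
ee_rot: [3.082, 0.523, 0.002]
ft_force: [4.0, -19.8, -0.3]
grip_width: 0.264
gripper_force: 64.5
```

```bash
python3 pol.py;python3 tq.py; python3 holes.py 2>/dev/null
```

```text
31.67 [0.3704 0.2732 0.1333] [3.082e+00 5.230e-01 2.000e-03] q [ 0.52 -0.08  1.69 -0.01  1.54  1.76] F [  4.  -19.8  -0.3] w 0.264 64.48344066739082
tool-x az 19.248853591367663 TCP radius 0.11535874395530281 az -159.19272265174723 tip r 0.016858743955302805 rod z 0.14313179878001164
axis is at tool y (mm) -3.137325932442492
Mz -1.6325728272930824 moment on tool about collar axis 0.6691204400481517
tip x 0.125 y slope,off [-0.2127  0.0187] z slope,off [-0.381   0.0098] width 0.038469947922546585
rod yaw in tool deg -18.317761428742212 [ 6.7  7.1  7.7  8.5  9.   9.6  0.7 -3.1]
-174:0.8 -170:0.0 -162:0.0 -150:0.0 78:0.0 82:0.0 86:0.0 90:0.0 94:0.2 98:0.4 102:0.2 106:0.6 110:0.3 114:0.5 118:0.3 122:0.7 126:0.2 130:0.0 134:0.0 138:0.0 142:0.0 146:0.0 158:0.5 162:0.1 166:0.7
top z 0.16021057242161135

top z nan
```

The collar holds against 0.67 N m, nearly twice its friction, and neither hole azimuth nor height changes, so it is seated hard. Now I relieve the load and draw the bar out.

>>> jog_arm(targets=[[[0,0.4,0],0],[[0,0.4,0],0],[[-0.3,0.2,0],0],[[-0.8,-0.1,0],0],[[-0.8,-0.1,0],0],[[-0.8,-0.1,0],0],[[-0.8,-0.1,0],0],[[-0.8,-0.1,0],0],[[-0.8,-0.1,0],0],[[-0.8,-0.1,0],0]])

```text
clock: 32.65
tcp_pos: [0.3125, 0.258, 0.1339]
ee_rot: [-3.094, -0.539, -0.001]
ft_force: [-0.5, -0.5, -1.4]
grip_width: 0.258
gripper_force: 57.7
```

```bash
python3 pol.py;python3 tq.py; python3 holes.py 2>/dev/null;python3 - <<'E'
from h import *
plan([.505,-.012,.134],22,12)
E
```

```text
32.65 [0.3125 0.258  0.1339] [-3.094e+00 -5.390e-01 -1.000e-03] q [ 0.55 -0.22  1.8   0.    1.56  1.78] F [-0.5 -0.5 -1.4] w 0.258 57.66894707456231
tool-x az 19.748477875450945 TCP radius 0.17493885653325283 az -161.2690805154618 tip r 0.07643885653325283 rod z 0.14371745549784207
axis is at tool y (mm) 3.1067050993360468
Mz -0.033876123102593934 moment on tool about collar axis 0.019553046133600874
tip x 0.0974 y slope,off [ 0.0735 -0.001 ] z slope,off [-0.0006 -0.0108] width 0.0096719001935275
rod yaw in tool deg 4.335501235459846 [2.5 2.7 3.1 3.6 3.6 4.  4.3 4.7]
-178:0.8 -174:0.6 -166:0.1 50:0.1 78:0.1 82:0.0 86:0.0 90:0.0 94:0.4 98:0.5 102:0.3 106:0.6 110:0.3 114:0.6 118:0.2 122:0.6 126:0.1 130:0.0 134:0.0 138:0.0 142:0.1 146:0.0 162:0.4 166:0.5 174:0.7
top z 0.16018354865383488

top z 0.16045030561954376
[[[0.75,2.66,-0.0],-0.003],[[0.74,2.66,-0.0],-0.003],[[0.73,2.66,-0.0],-0.003],[[0.72,2.67,-0.0],-0.003],[[0.71,2.67,-0.0],-0.003],[[0.7,2.67,-0.0],-0.003],[[0.69,2.67,-0.0],-0.003],[[0.69,2.67,-0.0],-0.003],[[0.68,2.68,-0.0],-0.003],[[0.67,2.68,-0.0],-0.003]]
[[[0.66,2.68,-0.0],-0.003],[[0.65,2.68,-0.0],-0.003]]
```

>>> jog_arm(targets=[[[0.7,2.7,0],0],[[0.7,2.7,0],0],[[0.7,2.7,0],0],[[0.7,2.7,0],0],[[0.7,2.7,0],0],[[0.7,2.7,0],0],[[0.7,2.7,0],0],[[0.7,2.7,0],0],[[0.7,2.7,0],0],[[0.7,2.7,0],0]])

```text
clock: 33.63
tcp_pos: [0.4713, 0.0257, 0.1337]
ee_rot: [-3.095, -0.537, -0.001]
ft_force: [0.9, 0.3, -1.8]
grip_width: 0.255
gripper_force: 57.7
```

>>> jog_arm(targets=[[[0.7,2.6,0.5],0],[[0.7,2.4,1],0],[[0,0,1.5],0],[[0,0,1.5],0],[[0,0,1.5],0],[[0,0,1.5],0],[[0,0,1.5],0],[[0,0,1.2],0],[[0,0,0.5],0],[[0,0,0],0]])

```text
clock: 34.47
tcp_pos: [0.4993, -0.0152, 0.0251]
ee_rot: [-3.094, -0.537, 0.005]
ft_force: [-0.5, 0.0, -1.2]
grip_width: 0.257
gripper_force: 57.7
```

```bash
python3 - <<'E'
from h import *
s=st();plan([.505,-.012,.004],20,1)
E
```

```text
34.47 [ 0.4993 -0.0152  0.0251] [-3.094 -0.537  0.005] q [-0.14  0.09  1.74  0.    1.32  1.08] F [-0.5  0.  -1.2] w 0.257 57.66895496053621
[[[0.65,-0.11,2.11],-0.005]]
```

>>> jog_arm(targets=[[[0,0,0.6],0],[[0,0,0.5],0],[[0,0,0.4],0],[[0,0,0.3],0],[[0,0,0.2],0],[[0,0,0.1],0],[[0,0,0],0],[[0,0,0],0],[[0,0,0],0],[[0,0,0],0]])

```text
clock: 35.3
tcp_pos: [0.5004, -0.0153, 0.0061]
ee_rot: [3.095, 0.537, 0.001]
ft_force: [0.3, 0.5, -1.5]
grip_width: 0.253
gripper_force: 57.7
```

>>> jog_arm(targets=[[[0,0,0],0],[[0,0,0],0],[[0,0,0],0],[[0,0,0],0],[[0,0,0],0],[[0,0,0],0],[[0,0,0],0],[[0,0,-1],0],[[0,0,-1.5],0],[[0,0,-2],0]], gripper=6, newtons=20)

```text
clock: 36.13
tcp_pos: [0.499, -0.0152, 0.0504]
ee_rot: [-3.094, -0.537, 0.005]
ft_force: [0.2, -0.7, -0.8]
grip_width: 0.641
gripper_force: 0.0
```

```bash
python3 - <<'E'
from bar import *
s=st();c=camera('wrist');barpose(c,s)
# timer in the scene/top view: where to look from
plan([.43,.06,.16],19.7,6)
E
```

```text
36.13 [ 0.499  -0.0152  0.0504] [-3.094 -0.537  0.005] q [-0.14  0.06  1.71  0.    1.37  1.08] F [ 0.2 -0.7 -0.8] w 0.641 0.0
508 [627.8  43.7] [ 4.3 35.4] 0.2
285 [611.4 -30.4] [43.1  8.7] 45.3
2628 [617.1 -53.7] [46.5 25.9] 90.0
5509 [525.2  -5.1] [141.5  24. ] 20.2
528 [595.9 -71.8] [28.  11.1] 54.5
handle top [495.3 -16.3] [77.7 22.8] 20.2 3311 0.027851542034033838
handle line 494.8542 -16.33608 20.23627
rod 564.9682 9.291142 20.24679 1492 [0.5918 0.0174 0.0129]
[[[-0.72,-1.6,-1.73],0.0],[[-0.72,-1.6,-1.73],0.0],[[-0.72,-1.6,-1.73],0.0],[[-0.72,-1.6,-1.73],0.0],[[-0.72,-1.6,-1.73],0.0],[[-0.72,-1.6,-1.73],0.0]]
```

The bar lies flat at (0.495, -0.016), clear of the press. Now to the timer, stopping to look from above.

>>> jog_arm(targets=[[[0,0,-2.3],0],[[0,0,-2.3],0],[[1.2,-2.4,-2.3],-0.01],[[1.3,-2.5,0],-0.01],[[1.3,-2.5,0],-0.01],[[1.3,-2.5,0],0],[[1.3,-2.5,0],0],[[1.2,-2.5,0],0],[[0,0,0],0],[[0,0,0],0]], gripper=4)

```text
clock: 37.02
tcp_pos: [0.5181, 0.152, 0.1198]
ee_rot: [3.086, 0.588, 0.0]
ft_force: [-0.1, -0.3, 0.2]
grip_width: 0.427
gripper_force: 0.0
```

```bash
cat > dial.py <<'E'
from h import *
def dial(c,s,g=(.5195,.1505)):
    im=c['color'];hsv=cv2.cvtColor(im,cv2.COLOR_BGR2HSV);P=cloud(c,s);b=P[...,2]
    m=((b>.030)&(b<.060)&(np.hypot(P[...,0]-g[0],P[...,1]-g[1])<.040)).astype(np.uint8)
    cn=max(cv2.findContours(m,0,1)[0],key=cv2.contourArea)[:,0];w=onplane(c,cn,.038,s)[:,:2]
    from scipy.optimize import least_squares
    o=least_squares(lambda q:np.hypot(*(w-q).T)-.0315,g,loss='soft_l1',f_scale=.001);D=o.x;print('dial centre',D,np.abs(o.fun).mean(),len(w))
    t=P[(b>.046)&(b<.058)&(np.hypot(P[...,0]-D[0],P[...,1]-D[1])<.032)]
    if len(t)>50:
        r=cv2.minAreaRect((t[:,:2]*1000).astype(np.float32));vx,vy,x,y=cv2.fitLine((t[:,:2]*1000).astype(np.float32),cv2.DIST_HUBER,0,.1,.01).ravel();print('grip bar',np.round(r[0],1),np.round(r[1],1),'az',np.degrees(np.arctan2(vy,vx)),len(t))
    wl=(hsv[...,2]>130)&(hsv[...,1]<70)&(np.hypot(P[...,0]-D[0],P[...,1]-D[1])<.030)&(b>.035)
    vv,uu=np.nonzero(wl)
    if len(uu):
        L=onplane(c,np.c_[uu,vv],.052,s)[:,:2].mean(0)-D;print('white line',len(uu),L,'dial deg',(np.degrees(np.arctan2(L[1],L[0]))-180)%360)
    return D
if __name__=='__main__':
    s=st();c=camera('wrist');D=dial(c,s)
    plan([D[0],D[1],.042],21.8,1)
E
python3 dial.py
```

```text
37.02 [0.5181 0.152  0.1198] [3.086 0.588 0.   ] q [ 0.18  0.1   1.53 -0.    1.51  1.37] F [-0.1 -0.3  0.2] w 0.427 0.0
dial centre [0.51795892 0.15126093] 0.0014804034996493492 210
grip bar [516.8 150.6] [51.7  8. ] az 18.432123 636
white line 5297 [-0.07967196 -0.04127143] dial deg 27.384923109328327
[[[-0.01,-0.03,7.78],-0.006]]
```

>>> jog_arm(targets=[[[-0.15,0.07,1.3],0.028],[[0,0,1.3],0.028],[[0,0,1.3],0],[[0,0,1.3],0],[[0,0,1.1],0],[[0,0,0.8],0],[[0,0,0.4],0],[[0,0,0.15],0],[[0,0,0],0],[[0,0,0],0]])

```text
clock: 37.9
tcp_pos: [0.5176, 0.1498, 0.044]
ee_rot: [-3.102, -0.497, -0.002]
ft_force: [-0.3, 0.1, 0.7]
grip_width: 0.427
gripper_force: 0.0
```

>>> jog_arm(targets=[[[0,0,0],0],[[0,0,0],0],[[0,0,0],0],[[0,0,0],0],[[0,0,0],0],[[0,0,0],0],[[0,0,0],0],[[0,0,0],0],[[0,0,0],0],[[0,0,0],0]], gripper=0.2, newtons=12)

```text
clock: 38.73
tcp_pos: [0.5172, 0.1497, 0.0434]
ee_rot: [3.102, 0.497, 0.001]
ft_force: [0.4, -0.7, 0.5]
grip_width: 0.083
gripper_force: 12.0
```

```bash
python3 - <<'E'
from h import *
s=st();X=rot(s['ee_rot'])[:,0];print(np.degrees(np.arctan2(X[1],X[0])),s['ft_torque'])
E
```

```text
38.73 [0.5172 0.1497 0.0434] [3.102e+00 4.970e-01 1.000e-03] q [ 0.18  0.15  1.63 -0.    1.36  1.43] F [ 0.4 -0.7  0.5] w 0.083 11.999798119068146
18.207525700344053 [-0.07231701  0.14265705  0.02254379]
```

>>> jog_arm(targets=[[[0,0,0],-0.119],[[0,0,0],-0.119],[[0,0,0],-0.119],[[0,0,0],-0.119],[[0,0,0],-0.119],[[0,0,0],-0.119],[[0,0,0],-0.119],[[0,0,0],-0.119],[[0,0,0],-0.119],[[0,0,0],-0.119]])

```text
clock: 39.57
tcp_pos: [0.5162, 0.1505, 0.0434]
ee_rot: [-2.282, -2.155, 0.001]
ft_force: [-2.8, 0.8, 2.9]
grip_width: 0.085
gripper_force: 12.0
```

>>> jog_arm(targets=[[[0,0,0],-0.119],[[0,0,0],-0.119],[[0,0,0],-0.05],[[0,0,0],0],[[0,0,0],0],[[0,0,0],0],[[0,0,0],0],[[0,0,0],0],[[0,0,0],0],[[0,0,0],0]])

```text
clock: 40.4
tcp_pos: [0.5159, 0.1504, 0.0434]
ee_rot: [-1.958, -2.453, 0.001]
ft_force: [-4.7, 2.6, 4.5]
grip_width: 0.082
gripper_force: 12.0
```

```bash
python3 - <<'E'
from h import *
s=st();X=rot(s['ee_rot'])[:,0];a=np.degrees(np.arctan2(X[1],X[0]));print('tool az',a,'turn back rad',np.radians(a-60),s['ft_torque'])
c=camera('wrist');im=c['color'];P=cloud(c,s);b=P[...,2]
r=np.hypot(P[...,0]-.517,P[...,1]-.1505)
m=(b>.044)&(b<.058)&(r<.030);t=P[m];print(len(t))
hsv=cv2.cvtColor(im,cv2.COLOR_BGR2HSV)
# white line: any bright low-saturation pixels on the bar
w=m&(hsv[...,2]>130)&(hsv[...,1]<70);print(w.sum(),P[w].mean(0) if w.any() else '')
vx,vy,x,y=cv2.fitLine((t[:,:2]*1000).astype(np.float32),cv2.DIST_HUBER,0,.1,.01).ravel();print('bar az',np.degrees(np.arctan2(vy,vx)),x,y)
E
```

```text
40.4 [0.5159 0.1504 0.0434] [-1.958e+00 -2.453e+00  1.000e-03] q [ 0.18  0.15  1.63  0.    1.36 -0.05] F [-4.7  2.6  4.5] w 0.082 12.000231295824051
tool az 102.82410491341612 turn back rad 0.7474216299585925 [0.33693517 1.05659541 0.02997133]
1557
311 [0.51487429 0.15777956 0.05254733]
bar az -77.02868 515.4666 153.54378
```

>>> jog_arm(targets=[[[0,0,0],0.11],[[0,0,0],0.11],[[0,0,0],0.11],[[0,0,0],0.11],[[0,0,0],0.11],[[0,0,0],0.1],[[0,0,0],0.07],[[0,0,0],0.027],[[0,0,0],0],[[0,0,0],0]])

```text
clock: 41.28
tcp_pos: [0.5167, 0.1503, 0.0434]
ee_rot: [-2.718, -1.573, 0.0]
ft_force: [-3.8, 3.2, 3.9]
grip_width: 0.088
gripper_force: 12.0
```

```bash
cat > ck.py <<'E'
from h import *
s=st();X=rot(s['ee_rot'])[:,0];a=np.degrees(np.arctan2(X[1],X[0]));print('tool az',a,'turn rad',np.radians(a-60))
c=camera('wrist');P=cloud(c,s);b=P[...,2];r=np.hypot(P[...,0]-.517,P[...,1]-.1505);t=P[(b>.045)&(b<.058)&(r<.030)]
vx,vy,x,y=cv2.fitLine((t[:,:2]*1000).astype(np.float32),cv2.DIST_HUBER,0,.1,.01).ravel();rc=cv2.minAreaRect((t[:,:2]*1000).astype(np.float32));print('bar az',np.degrees(np.arctan2(vy,vx)),x,y,np.round(rc[1],1),rc[2],len(t))
E
python3 ck.py
```

```text
41.28 [0.5167 0.1503 0.0434] [-2.718 -1.573  0.   ] q [0.18 0.15 1.63 0.   1.36 0.7 ] F [-3.8  3.2  3.9] w 0.088 12.00212225317955
tool az 60.101886841478354 turn rad 0.0017782608482548048
bar az 60.216297 517.66 152.9761 [48.8 30. ] 80.36808013916016 1529
```

Dial at 60° (10 min). I open the fingers, lift straight up and check everything.

>>> jog_arm(targets=[[[0,0,0],0],[[0,0,0],0],[[0,0,0],0],[[0,0,0],0],[[0,0,0],0],[[0,0,-1.5],0],[[0,0,-2],0],[[0,0,-2],0],[[0,0,-2],0],[[0,0,-1],0]], gripper=3.5)

```text
clock: 42.17
tcp_pos: [0.5185, 0.1498, 0.1311]
ee_rot: [2.718, 1.572, 0.007]
ft_force: [0.0, 0.5, 0.2]
grip_width: 0.373
gripper_force: 0.0
```

```bash
python3 ck.py; python3 - <<'E'
from h import *
import pickle
from holes import holes
s,d=pickle.load(open('d0.pkl','rb'))
S=camera('scene');T=camera('top')
holes(cloud(S),(.479,.3155))
# cup and pitcher moved?
for n,a,b,(u,v,w,h) in(('cup top',d['top'],T,(370,155,35,40)),('pitcher scene',d['scene'],S,(120,230,55,60))):
    print(n,'mean diff',np.abs(a['color'][v:v+h,u:u+w].astype(int)-b['color'][v:v+h,u:u+w]).mean())
from bar import barpose
barpose(T,None)
E
```

```text
42.17 [0.5185 0.1498 0.1311] [2.718 1.572 0.007] q [ 0.18  0.09  1.52 -0.    1.53  0.7 ] F [0.  0.5 0.2] w 0.373 0.0
tool az 60.08120233774463 turn rad 0.0014172481539602257
bar az 60.413223 517.305 152.16153 [51.2  7.5] 60.02650451660156 598
-174:0.6 -166:0.0 74:0.0 78:0.0 82:0.0 86:0.0 90:0.1 94:0.3 98:0.5 102:0.3 106:0.4 110:0.4 114:0.4 118:0.3 122:0.5 126:0.2 130:0.0 134:0.0 138:0.0 142:0.0 146:0.0 150:0.0 158:0.6 170:0.3
top z 0.16008551414641337
cup top mean diff 8.551428571428572
pitcher scene mean diff 2.2976767676767675Traceback (most recent call last):
  File "<stdin>", line 11, in <module>
  File "bar.py", line 10, in barpose
    p=best;t=p[p[:,2]>.022];r=cv2.minAreaRect((t[:,:2]*1000).astype(np.float32));print('handle top',np.round(r[0],1),np.round(r[1],1),round(r[2],1),len(t),t[:,2].max())
               ~^^^^^
TypeError: 'NoneType' object is not subscriptable
```

```bash
python3 -c "
from h import *
print(sign_off())"
```

```text
the job is handed in; nothing more can be done
None
```

The press is screwed down until the collar seated (it held against about 0.67 N m without moving), the bar lies flat on the worktop clear of the press, the timer went to about 17 minutes and back to 10, the pitcher and cup were not touched, and the job is handed in at about 42 s.

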